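# Load the finishing tub and give it a run with the paddle switch

### The job

Put every steel wheel spacer that lies on the bench into the aluminium tub while the tub is still pinned. Then pull up the spring plunger's knob, twist it into its rest notch and let go so that it stays up, flip the tool's lock-off lever all the way forward, and squeeze the paddle fully against the tool body for three seconds; never run it while the plunger is down. Afterwards let the paddle go, flip the lock-off lever fully back, and put the plunger back down home, leaving the spacers in the tub and the other things on the bench where they are.

Things in the scene. Friction and masses are not known exactly. Their poses are not given: they have to be found in the camera images.
- rig: Bench finishing rig on a dark plate 215 x 410 x 12 mm (x -115..100, y -220..190), fixed, yaw within 0.25 rad. Origin on the bench; x away from the robot, y left, z up at yaw 0. 'Rig' coordinates below are in this frame, mm. Left (+y) the tub, right a tool lying along y, nose to +y, battery at its rear (y -220..-186, x -16..46, top z 109), saddles at y -168 and -26 (x -10..40, top z 90).
- tub_in (a point): Centre of the tub's inner floor, rig (0, 95, 35), axes as the rig's. Open square aluminium tub, inside 160 x 160 mm, walls 5 mm thick, 40 mm high above the inner floor (rim at z 75).
- tool_axis (a point): Point on the tool body's axis, rig (15, -100, 78), axes as the rig's. Black level cylinder 40 mm in diameter along the rig's y, from y -187 to -12. Its back side (-x) here is free for the second finger when the paddle is squeezed.
- paddle (a joint): Paddle angle, rad: 0 released, 0.10 fully squeezed to the body (runs from 0.085). Grey plate 105 long (y) x 20 tall x 5 mm, 12 mm off the tool body on its +x side; upright hinge at its rear, rig (49.5, -150); the front end swings to -x. Spring: 5 N at the grip part to start, 11 N at full; springs back. With the lock-off lever back its toe props the paddle off (under 0.07 rad): do not force it.
- paddle_press (a point): Grip part of the paddle: mid-height of its outer face, 50 mm from its hinge, behind the lock-off lever, moves with it. Released: rig (52, -100, 78). Body and paddle together are 57 mm across here, 52 mm when squeezed. Axes: x outward from the body, y forward along the paddle, z up.
- lock (a joint): Lock-off lever angle, rad: 0 fully back (locked; sticks straight out from the paddle to +x), 1.25 fully forward (towards the nose, +y, nearly folded along the paddle). Above 0.9 the paddle is free. Stays where it is left; takes about 1.5 N at its tip. May start up to 0.06.
- lock_tip (a point): Top of the pin at the lock-off lever's tip; x axis from pivot to tip. Steel lever 5 mm thick, z 68 to 93, on an upright pivot on the paddle's outer face at rig (52, -70) (80 mm from the paddle's hinge), with an upright round pin 10 mm in diameter, z 68 to 118, at its tip, 26 mm from the pivot, to pinch or push. Fully back the tip is at rig (78, -70, 118).
- plunger_lift (a joint): How far the spring plunger is pulled up, m: 0 home (tub pinned), 0.006 parked in the rest notch, 0.016 the most. Spring: 4 N at home, 9 N at 0.013. Pull it 0.009 or more, best 0.012 to 0.013, before turning; let go anywhere but in the notch, it does not stay up safely.
- plunger_twist (a joint): Turn of the plunger knob, rad, counter-clockwise from above positive: 0 over the home slot, 1.2 over the rest notch (1.1 to 1.35 drops in; 1.35 is the stop). A cross pin under the knob rides over a raised land between; the notch is 3 mm deep: to leave it pull up to 0.012 again, turn back to 0, let down.
- knob_grip (a point): Grip point on the plunger knob's axis, 8 mm below the knob's top; moves and turns with it. Round black upright knob 26 mm in diameter, 24 mm tall. At home: rig (-80, -60, 84), knob from z 68 to 92, above a ring of steel lands 34 mm across, up to z 63.
- spacer1: Steel wheel spacer, one of up to five alike (how many there are varies): short upright cylinder 36 mm in diameter, 30 mm tall, with a dark 21 mm bore in its top (solid to touch), about 0.12 kg. Origin at the centre of its underside, z up.
- spacer2: Another steel wheel spacer, as spacer1.
- spacer3: Another steel wheel spacer, as spacer1.
- spacer4: Another steel wheel spacer, as spacer1.
- spacer5: Another steel wheel spacer, as spacer1.
- deep_socket: Bystander among the spacers: slim upright steel socket 24 mm in diameter, 55 mm tall; leave it. Origin at the centre of its underside.
- wrench: Bystander: spanner 190 mm long lying on the bench; leave it.
- screwdriver: Bystander: screwdriver 200 mm long lying near the robot; leave it.
- piston: Bystander: aluminium piston 62 mm in diameter, 52 mm tall; leave it.
- sprocket: Bystander: flat dark chain sprocket 95 mm across, 7 mm thick; leave it.
- brake_pad: Bystander: brake pad 75 x 40 x 12 mm; leave it.
- spray_can: Bystander: grey can 64 mm in diameter, 130 mm tall; leave it.
Mind the look-alikes: they are no part of the job. What is shaped like the spacer5 but orange or yellow is not meant.

How it is judged:
By the outcome, as a careful person would: the job done as asked, in the order asked, and still so for the second after the job is handed in, with the robot touching nothing.
Of spacer1, spacer2, spacer3, spacer4, spacer5 only 3 to 5 are there at a start; the rules pass over those that are not, and their reading is None.
At some moment in a run one of spacer1, spacer2, spacer3, spacer4, spacer5 may be knocked a few centimetres aside while the robot is not near it.
Once in a run the grip may slacken for a moment while it holds something.
It also fails if it takes over 210 s, if anything falls off the work surface, if the arm or the gripper's body presses on something with over 40 N, if the wrist force passes 120 N, or if a joint passes its speed limit or range.

### The arm

A 6-joint arm with a two-finger parallel gripper is mounted at the origin on the work surface. World frame = base frame: x ahead of the robot, y to its left, z up, the work surface at z = 0. Lengths are in mm, angles in rad, forces in N, time in s.
With the tool pointing down it reaches from about 425 to 1125 mm from the base axis. Payload 14.9 kg.
Tool frame: the origin (TCP) lies midway between the tips of the shut fingers; the grasp point (between the pads) lies grasp_offset behind it (grasp_offset is the distance from the TCP to the grasp point, in mm); z points along the fingers, y is the direction in which the jaws open and shut (so a half turn about z gives the same grasp; the last joint's range is limited). The gripper opens to 91 mm and grips with 3 to 60 N. Pads are 32 mm wide; open, the fingers measure 118 mm over their backs; the gripper's body (76 mm by 178 mm) begins 60 mm behind the grasp point.
Start: joints at [-1.158, 0.379, 1.734, -0, 1.028, -0.033], TCP at [301.824, -631.601, 213.932] pointing down, gripper open.
Joint ranges: [-2.77, 2.77], [-0.74, 2.19], [0, 2.66], [-1.06, 4.2], [0.31, 2.87], [-3.08, 3.08]. Speed limits (rad/s): [1.89, 1.89, 2.39, 3.14, 3.14, 3.14].

### API

Orientations are given as a unit quaternion [x, y, z, w].
In Python, from workcell import * gives the robot as it stands.
- The arm moves only by the tool jog_arm, never from a script. Its argument "motion" is a list of rows, each a list of 3 entries, a list of its own where there are three numbers: the shift along the world's x, y, z in m, then the turn about the world's z in degrees, then the finger opening in m, from 0 to 0.0912. A call has exactly 5 rows; each row shifts and turns the commanded pose from where the row before left it; what a row does not reach is not made up. A row lasts 1/10 s, in which the tool goes at most 50 mm and 8.59 degrees, less where a joint would pass 70% of its speed; a pose out of reach is approached as far as the arm can. A call with a gripper value outside its range is refused whole. The fingers move at their own pace and stop on an object; "squeeze" is the grip in N (left out, the last holds). Time passes only in rows, so rows that do not move let the fingers close, or fill a call up. It gives the time, the measured TCP pose, the force and the opening at its end, in the units of the state.
- get_state(): the state, without advancing time (a new reading comes with each control period).
- get_image(name): name is "scene" or "top" or "wrist"; returns the picture (400x640x3 uint8, blue, green, red); there is no depth.
- camera_model(name): a dict with "fx", "fy", "cx", "cy" (pixels), "view" (4x4, takes a point from world to camera coordinates); the wrist camera has in their place "hand_eye" (4x4, takes a point from camera to tool coordinates, whose origin is the TCP and whose axes are the flange's). Camera axes: x right, y up, looking along -z (the intrinsics and any distortion apply to the point x, -y, -z); pixel columns grow to the right and rows downward; lengths in mm; the calibration is good to about 2 mm. A picture is of the moment at which its call begins: read the wrist's pose just before it. camera_model takes no time and is no camera call.
- sign_off(): hands the job in, once; it reports no verdict.
Trained networks look in the newest picture that a camera, given by its name, has taken for a name from the list of things; names that differ only in an ending like _2 or _b are one class to them, and where a whole thing is asked for, a point or a joint stands for the part that bears it (a point fixed in the world has none). Each returns a list of dicts, best first, with "conf" (0 to 1); they miss things now and then, are a little off and sometimes report something else, mostly with a low value. They report only what shows in the picture. A call takes as long as a camera call. They do not tell look-alikes from the thing itself.
- outline_of(camera, label): "pixels" (400x640 bool, what is visible of it) and "extent" ([left, top, right, bottom] in pixels, round what is visible of it).
The state is a dict: "clock": time; "q": joint angles; "qd": joint speeds; "joint_efforts": joint torques, N m; "tool_pos": TCP position; "tool_rot": TCP orientation; "wrist_force": force on the tool from outside, world axes, zero at the start; "ft_torque": the same for the moment, N m; "finger_gap": opening from 0.0 (shut) to 1.0 (fully open).
Only numpy, scipy, OpenCV 4.12 (cv2) and the standard library are available. Lean on these libraries where they do the work, as an engineer would, in place of code of your own. Each camera call takes 0.05 s, during which the arm holds its last target.

## Working session

There is one attempt and no reset: what is moved stays moved. The work goes in short steps, Python scripts to look and compute and a tool call to move; the robot and the scene stay as the last step left them, time stands still between calls to the robot, and variables do not carry over. Pictures are saved under pics/ and viewed, and the job is handed in when it is done.

Besides the shell and the picture viewer there is one more tool, called after "Request:" as a command line: name --argument value ..., lists and objects as JSON in quotes. jog_arm: Moves the arm, as the interface text tells. Its arguments: {"type":"object","properties":{"motion":{"type":"array"},"squeeze":{"type":"number"}},"required":["motion"]}

```bash
ls; mkdir -p pics
python3 - <<'E'
from workcell import *
import cv2
s=get_state(); print(s)
for n in ("scene","top","wrist"):
    im=get_image(n); cv2.imwrite(f"pics/{n}0.png",im)
    print(n,camera_model(n))
E
```

```text
pics
{'clock': 0.0, 'q': array([-1.15829746e+00,  3.79425928e-01,  1.73481742e+00, -6.72471226e-06,
        1.02852356e+00, -3.33124727e-02]), 'qd': array([ 1.06891414e-03,  6.69958331e-05,  1.55186019e-03, -1.13446940e-03,
       -6.56768072e-05,  5.47502738e-05]), 'joint_efforts': array([ 5.70687989e-04, -7.63703585e+01, -4.34360433e+01,  6.51807594e-02,
        4.24845179e-02, -5.64074662e-05]), 'tool_pos': array([ 301.646647  , -631.19665595,  213.25797972]), 'tool_rot': array([ 9.75258675e-01,  2.21065992e-01, -1.13476113e-04, -5.76059174e-04]), 'wrist_force': array([ 0.07176765, -0.15061804,  0.15403413]), 'ft_torque': array([-0.00862012, -0.00433295,  0.05104733]), 'finger_gap': 1.0021007478466673}
scene {'fx': 481.9134448204284, 'fy': 481.9134448204284, 'cx': 324.6976841651221, 'cy': 197.12564538464147, 'view': array([[ 5.22998604e-01,  8.52301295e-01,  7.41362112e-03,
        -2.42092964e+02],
       [-4.70884693e-01,  2.81677525e-01,  8.36017570e-01,
         2.03153652e+02],
       [ 7.10450608e-01, -4.40726983e-01,  5.48652586e-01,
        -1.60350832e+03],
       [ 0.000
[... 293 characters left out ...]
e-01, -3.13073159e-02,  6.26304131e-02,
        -5.48598796e+02],
       [-6.29711394e-02, -1.00174696e-02,  9.97965072e-01,
        -1.18334115e+03],
       [ 0.00000000e+00,  0.00000000e+00,  0.00000000e+00,
         1.00000000e+00]])}
wrist {'fx': 314.44232819646754, 'fy': 314.44232819646754, 'cx': 315.6233710249071, 'cy': 198.2484287629526, 'hand_eye': array([[-7.50539377e-04,  9.59871252e-01,  2.80440042e-01,
         7.93538751e+01],
       [ 9.99999461e-01,  5.19154025e-04,  8.99364966e-04,
        -4.97016483e-01],
       [ 7.17682999e-04,  2.80440565e-01, -9.59871124e-01,
        -1.70394132e+02],
       [ 0.00000000e+00,  0.00000000e+00,  0.00000000e+00,
         1.00000000e+00]])}
```

View pics/scene0.png

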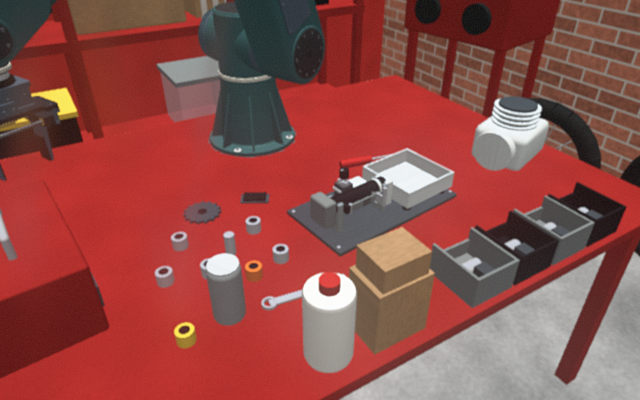

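View pics/top0.png

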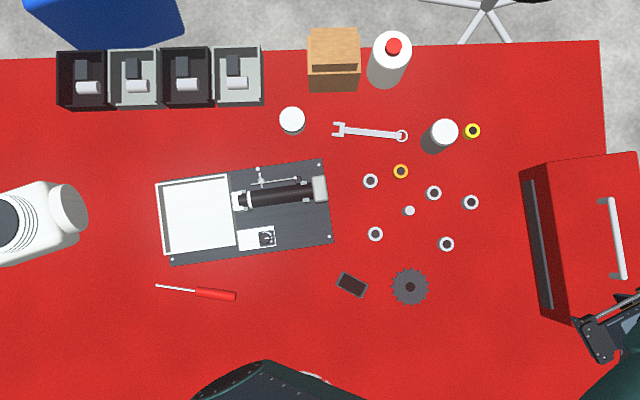

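```bash
cat > h.py <<'E'
from workcell import *
import numpy as np, cv2
from scipy.spatial.transform import Rotation as R
from scipy.optimize import least_squares
def view(cam,st=None):
    m=camera_model(cam)
    if cam!="wrist": return m,m["view"]
    T=np.eye(4); T[:3,:3]=R.from_quat(st["tool_rot"]).as_matrix(); T[:3,3]=st["tool_pos"]
    return m,np.linalg.inv(T@m["hand_eye"])
def proj(mv,P):
    m,V=mv; P=np.atleast_2d(P); c=P@V[:3,:3].T+V[:3,3]
    return np.c_[m["fx"]*c[:,0]/-c[:,2]+m["cx"], m["cy"]+m["fy"]*c[:,1]/c[:,2]]
def unproj(mv,uv,z):
    m,V=mv; uv=np.atleast_2d(uv)
    d=np.c_[(uv[:,0]-m["cx"])/m["fx"],-(uv[:,1]-m["cy"])/m["fy"],-np.ones(len(uv))]@V[:3,:3]
    o=-V[:3,:3].T@V[:3,3]; t=(z-o[2])/d[:,2]
    return o+d*t[:,None]
def shot(cam,name=None):
    st=get_state(); im=get_image(cam)
    if name: cv2.imwrite(f"pics/{name}.png",im)
    return im,view(cam,st),st
def rig2w(p,rig):
    x,y,a=rig; p=np.atleast_2d(p).astype(float); c,s=np.cos(a),np.sin(a)
    return np.c_[x+c*p[:,0]-s*p[:,1], y+s*p[:,0]+c*p[:,1], p[:,2]]
def cyl_fit(mv,mask,r,h,x0):
    """fit cylinder footprint by silhouette extents/centroid"""
    t=np.linspace(0,2*np.pi,48); 
    ys,xs=np.nonzero(mask); cen=np.array([xs.mean(),ys.mean()])
    def sil(p):
        c=np.c_[p[0]+r*np.cos(t),p[1]+r*np.sin(t)]
        P=np.r_[np.c_[c,0*t],np.c_[c,0*t+h]]
        hu=cv2.convexHull(proj(mv,P).astype(np.float32)); M=cv2.moments(hu)
        return np.array([M["m10"]/M["m00"],M["m01"]/M["m00"]])
    return least_squares(lambda p:sil(p)-cen,x0,diff_step=1e-3).x
E
python3 - <<'E'
from h import *
im,mv,st=shot("top")
for lab in ("spacer1","deep_socket","rig","tub_in","plunger_lift","lock","paddle"):
    for o in outline_of("top",lab):
        e=o["extent"]; ys,xs=np.nonzero(o["pixels"])
        c=[(xs.mean()),(ys.mean())]
        x0=unproj(mv,c,15)[0,:2]
        f=""
        if lab=="spacer1": f=cyl_fit(mv,o["pixels"],18,30,x0)
        if lab=="deep_socket": f=cyl_fit(mv,o["pixels"],12,55,x0)
        print(lab,round(o["conf"],2),np.round(e),np.round(c,1),len(xs),np.round(f,1) if len(f) else "", im[int(c[1]),int(c[0])])
big=cv2.resize(im[140:280,140:500],None,fx=2.2,fy=2.2,interpolation=cv2.INTER_CUBIC)
cv2.imwrite("pics/topbig.png",big)
E
```

```text
spacer1 0.8 [458. 192. 479. 213.] [469.3 201.9] 195 [ 543.3 -447.2] [70 67 84]
spacer1 0.8 [462. 126. 483. 141.] [471.4 131.2] 236 [ 718.7 -461.3] [67 62 77]
spacer1 0.74 [436. 236. 455. 251.] [445.2 243.8] 203 [ 442.7 -383.4] [74 69 88]
spacer1 0.63 [363. 172. 377. 190.] [369.8 181.2] 176 [ 602.2 -205. ] [ 90  88 103]
spacer1 0.56 [366. 228. 380. 242.] [374.7 233.7] 178 [ 472.6 -212.2] [ 83  87 100]
spacer1 0.54 [426. 188. 443. 199.] [432.6 193. ] 194 [ 568.2 -358.4] [76 77 93]
spacer1 0.52 [392. 168. 408. 177.] [400.2 171.6] 162 [ 623.7 -280.9] [83 79 95]
deep_socket 0.59 [402. 207. 416. 216.] [408.3 210.6] 98 [ 526.1 -294.3] [231 223 221]
rig 0.59 [154. 156. 335. 265.] [244.4 212.2] 14653  [126 120 113]
rig 0.15 [252. 169. 298. 186.] [270.  179.4] 174  [98 91 89]
tub_in 0.7 [154. 159. 333. 266.] [244.4 212.2] 14697  [126 120 113]
plunger_lift 0.61 [255. 166. 296. 186.] [269.5 179.4] 144  [103  95  91]
lock 0.58 [257. 166. 264. 176.] [259.4 172.4] 37  [166 161 157]
paddle 0.71 [253. 169. 296. 190.] [268.8 179.6] 239  [105  95  92]
```

View pics/topbig.png

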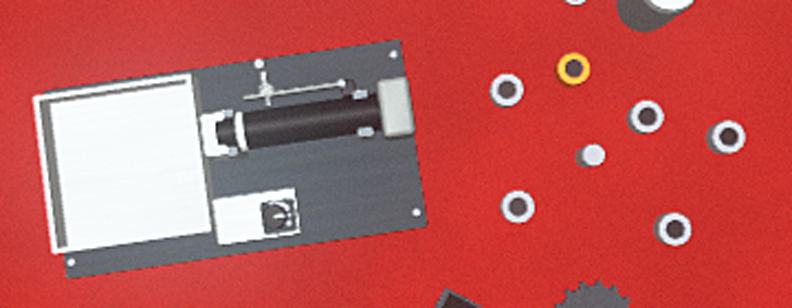

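View pics/wrist0.png

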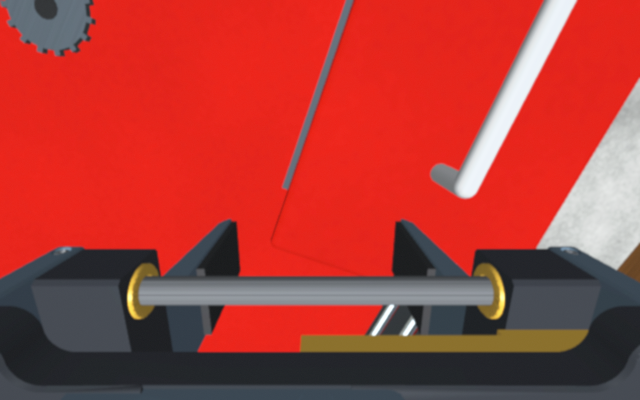

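```bash
cat >> h.py <<'E'
def seg(im): # grey (non-red) pixels, also dark bore
    b,g,r=[im[:,:,i].astype(int) for i in range(3)]
    return (np.maximum(b,g)*2>r).astype(np.uint8)
def comp(im,uv,hw):
    m=seg(im); u,v=np.round(uv).astype(int); w=np.zeros_like(m); w[max(0,v-hw):v+hw+1,max(0,u-hw):u+hw+1]=m[max(0,v-hw):v+hw+1,max(0,u-hw):u+hw+1]
    n,l,s,c=cv2.connectedComponentsWithStats(w)
    k=1+np.argmax(s[1:,4]); return l==k,s[k]
E
python3 - <<'E'
import workcell
print([n for n in dir(workcell) if not n.startswith('__')])
from h import *
im=cv2.imread("pics/top0.png"); mv=view("top")
for uv in [(370,181),(434,193),(471,202),(375,234),(447,244),(409,211)]:
    k,s=comp(im,uv,12); h=(12,55) if uv==(409,211) else (18,30)
    print(uv,s,cyl_fit(mv,k,*h,unproj(mv,uv,15)[0,:2]).round(1))
pb=np.array([(400,41),(427,224),(69,278),(34,97),(190,74),(211,231),(52,252)],float)
px=(pb+.5)/2.2-.5+140
P=np.array([(100,-220,12),(-115,-220,12),(-115,190,12),(85,180,75),(85,10,75),(-85,10,75),(-85,180,75)])
f=least_squares(lambda r:(proj(mv,rig2w(P,r))-px).ravel(),[560,90,.14])
print(f.x.round(3),f.fun.reshape(-1,2).round(1))
for n in workcell.__dict__:
    if 'grasp' in n.lower(): print(n,getattr(workcell,n))
print(get_state()['clock'])
E
```

```text
['IKError', 'camera_model', 'get_image', 'get_state', 'grasp_offset', 'outline_of', 'sign_off']
(370, 181) [362 173  16  16 197] [ 603.9 -204.5]
(434, 193) [425 185  17  16 207] [ 568.4 -358.6]
(471, 202) [461 195  18  15 224] [ 543.  -447.4]
(375, 234) [367 227  16  15 191] [ 472.8 -212.3]
(447, 244) [437 237  17  15 214] [ 442.9 -383.4]
(409, 211) [401 205  14  11 116] [ 526.6 -293.3]
[5.42825e+02 1.18698e+02 1.13000e-01] [[ 0.2 -1.4]
 [ 0.6  1.2]
 [-1.5  0.6]
 [-0.2 -0.5]
 [ 0.1 -0.4]
 [ 0.2 -0.2]
 [ 0.5  0.7]]
grasp_offset 18.8
0.55
```

Request:
jog_arm --motion '[[[0.02,0.035,0],0,0.065],[[0.02,0.035,0],0,0.065],[[0.02,0.035,0],0,0.065],[[0.02,0.035,0],0,0.065],[[0.02,0.035,0],0,0.065]]' --squeeze 25

```text
clock: 1.05
tool_pos: [402.4, -455.2, 214.1]
tool_rot: [0.975, 0.221, 0.0, 0.0]
wrist_force: [-0.2, -0.7, 0.0]
finger_gap: 0.711
```

Run:
```python
from h import *
im,mv,st=shot("wrist","w1")
print(st['tool_pos'],(-mv[1][:3,:3].T@mv[1][:3,3]).round(0))
for p in [(603.9,-204.5),(568.4,-358.6),(543,-447.4),(472.8,-212.3),(442.9,-383.4)]:
    uv=proj(mv,(*p,15))[0]; print(p,uv.round(0))
    if 20<uv[0]<620 and 20<uv[1]<230:
        k,s=comp(im,uv,45); print(s,cyl_fit(mv,k,18,30,p).round(1))
t=view("top"); print("can",unproj(t,(444,130),130))
```

```text
[ 402.40074397 -455.21603981  214.07427225] [ 474. -421.  384.]
(603.9, -204.5) [ 168. -127.]
(568.4, -358.6) [301.  -7.]
(543, -447.4) [366.  57.]
[ 348   35   37   40 1174] [ 544.  -446.1]
(472.8, -212.3) [136.  18.]
(442.9, -383.4) [275. 117.]
[256  99  35  36 969] [ 443.2 -381.8]
can [[ 699.96736432 -364.04423691  130.        ]]
```

View pics/w1.png

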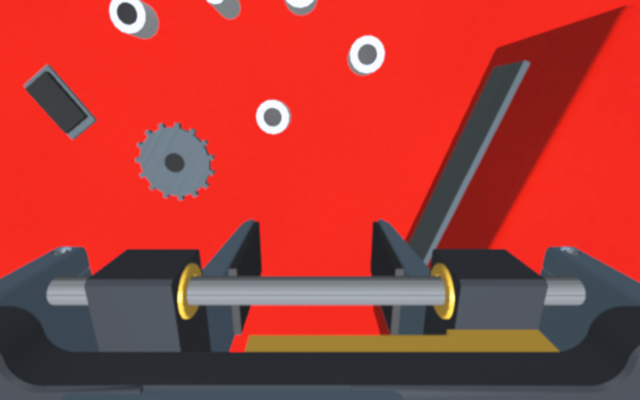

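Request:
jog_arm --motion '[[[0.0205,0.036,-0.02],0,0.065],[[0.0205,0.0365,-0.02],0,0.065],[[0,0,-0.045],0,0.065],[[0,0,-0.045],0,0.065],[[0,0,-0.04],0,0.065]]'

```text
clock: 1.6
tool_pos: [442.9, -383.6, 42.4]
tool_rot: [0.975, 0.221, 0.0, 0.0]
wrist_force: [0.6, -0.7, -0.7]
finger_gap: 0.712
```

Request:
jog_arm --motion '[[[0,0,-0.03],0,0.065],[[0,0,-0.01],0,0.065],[[0,0,0],0,0.0],[[0,0,0],0,0.0],[[0,0,0],0,0.0]]'

```text
clock: 2.1
tool_pos: [443.7, -384.9, 5.7]
tool_rot: [0.975, 0.221, 0.001, 0.001]
wrist_force: [0.6, -0.3, -0.5]
finger_gap: 0.48
```

Request:
jog_arm --motion '[[[0,0,0],0,0.0],[[0,0,0],0,0.0],[[0,0,0.03],0,0.0],[[0,0,0.045],0,0.0],[[0,0,0.045],0,0.0]]'

```text
clock: 2.6
tool_pos: [442.5, -383.8, 125.5]
tool_rot: [0.975, 0.221, -0.0, -0.0]
wrist_force: [-0.4, -0.7, -1.1]
finger_gap: 0.392
```

Run:
```python
from h import *
rig=(542.8,118.7,.113)
for p in [(35,140,0),(-35,140,0),(35,50,0),(-35,50,0),(0,95,0),(-80,-60,84),(78,-70,118),(52,-100,78),(15,-100,78)]: print(p,rig2w(p,rig).round(1))
print(get_state()['finger_gap'])
```

```text
(35, 140, 0) [[561.8 261.8   0. ]]
(-35, 140, 0) [[492.2 253.9   0. ]]
(35, 50, 0) [[571.9 172.3   0. ]]
(-35, 50, 0) [[502.4 164.4   0. ]]
(0, 95, 0) [[532.1 213.1   0. ]]
(-80, -60, 84) [[470.1  50.1  84. ]]
(78, -70, 118) [[628.2  57.9 118. ]]
(52, -100, 78) [[605.7  25.2  78. ]]
(15, -100, 78) [[569.  21.  78.]]
0.3917234691612135
```

Request:
jog_arm --motion '[[[0.008,0.043,0.01],7.1,0.0],[[0.008,0.043,0.01],7.1,0.0],[[0.008,0.043,0.01],7.1,0.0],[[0.008,0.043,0.005],7.1,0.0],[[0.008,0.043,0],7.1,0.0]]'

```text
clock: 3.1
tool_pos: [483.3, -167.7, 160.4]
tool_rot: [0.86, 0.51, 0.001, 0.001]
wrist_force: [1.5, -0.1, -1.0]
finger_gap: 0.393
```

Request:
jog_arm --motion '[[[0.008,0.043,0],7.1,0.0],[[0.008,0.043,0],7.1,0.0],[[0.008,0.043,0],7.1,0.0],[[0.008,0.043,0],7.1,0.0],[[0.008,0.043,0],7.1,0.0]]'

```text
clock: 3.6
tool_pos: [522.9, 47.8, 159.6]
tool_rot: [0.664, 0.748, 0.0, 0.0]
wrist_force: [1.5, -0.5, -1.1]
finger_gap: 0.391
```

Request:
jog_arm --motion '[[[0.008,0.043,0],0,0.0],[[0.008,0.043,0],0,0.0],[[0.008,0.043,0],0,0.0],[[0.008,0.043,0],0,0.0],[[0,0,0],0,0.0]]'

```text
clock: 4.1
tool_pos: [555.7, 222.0, 159.8]
tool_rot: [0.664, 0.747, 0.001, 0.0]
wrist_force: [0.1, -1.3, -1.6]
finger_gap: 0.383
```

Request:
jog_arm --motion '[[[0.006,0.04,0],0,0.0],[[0,0,-0.04],0,0.0],[[0,0,-0.04],0,0.0],[[0,0,-0.03],0,0.0],[[0,0,-0.005],0,0.0]]'

```text
clock: 4.6
tool_pos: [558.7, 256.6, 41.1]
tool_rot: [0.666, 0.746, -0.002, -0.001]
wrist_force: [0.0, 0.1, -1.0]
finger_gap: 0.387
```

Run:
```python
from h import *
shot("wrist","w2"); shot("scene","s2"); shot("top","t2")
```

```text
(no output)
```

View pics/w2.png

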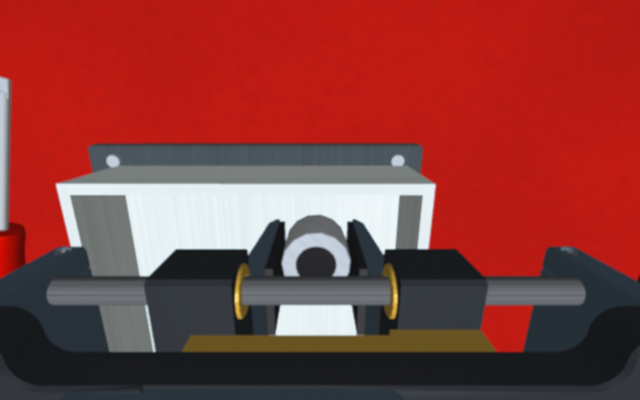

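View pics/s2.png

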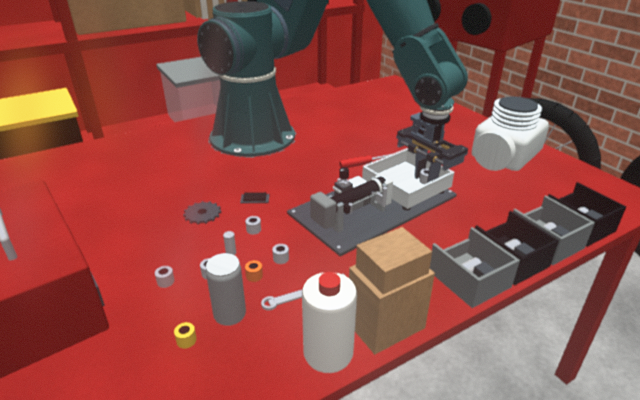

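Request:
jog_arm --motion '[[[0,0,0],0,0.052],[[0,0,0],0,0.052],[[0,0,0],0,0.052],[[0,0,0.03],0,0.052],[[0,0,0.045],0,0.052]]'

```text
clock: 5.25
tool_pos: [559.4, 257.3, 118.2]
tool_rot: [0.666, 0.746, -0.002, -0.001]
wrist_force: [-0.2, -0.2, 0.7]
finger_gap: 0.57
```

Request:
jog_arm --motion '[[[-0.008,-0.043,0.04],0,0.065],[[-0.008,-0.043,0],0,0.065],[[-0.008,-0.043,0],-7.1,0.065],[[-0.008,-0.043,0],-7.1,0.065],[[-0.008,-0.043,0],-7.1,0.065]]'

```text
clock: 5.75
tool_pos: [521.7, 48.1, 153.4]
tool_rot: [0.794, 0.609, 0.001, 0.0]
wrist_force: [1.2, -0.3, 0.1]
finger_gap: 0.716
```

Run:
```python
from h import *
im,mv,st=shot("wrist","w3"); print(st['tool_pos'],st['finger_gap'])
im,mv,st=shot("top","t3")
for p in [(603.9,-204.5),(568.4,-358.6),(543,-447.4),(472.8,-212.3)]:
    uv=proj(mv,(*p,15))[0]; k,s=comp(im,uv,12); print(s,cyl_fit(mv,k,18,30,p).round(1))
```

```text
[521.69878248  48.14905527 153.40470092] 0.7155522941189724
[362 173  16  16 197] [ 603.9 -204.5]
[425 185  17  16 206] [ 568.4 -358.7]
[461 195  18  15 225] [ 543.  -447.5]
[367 226  16  16 190] [ 473.  -212.3]
```

View pics/w3.png

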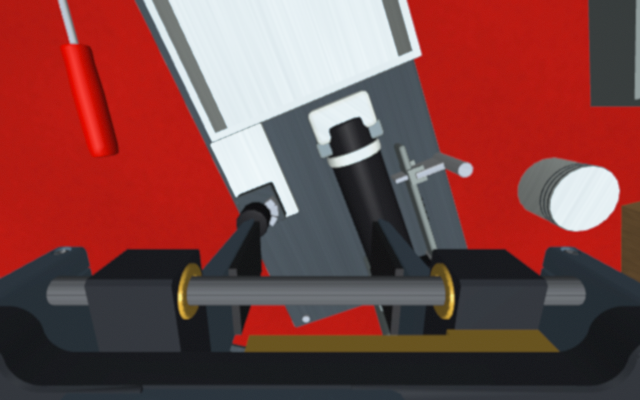

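View pics/t3.png

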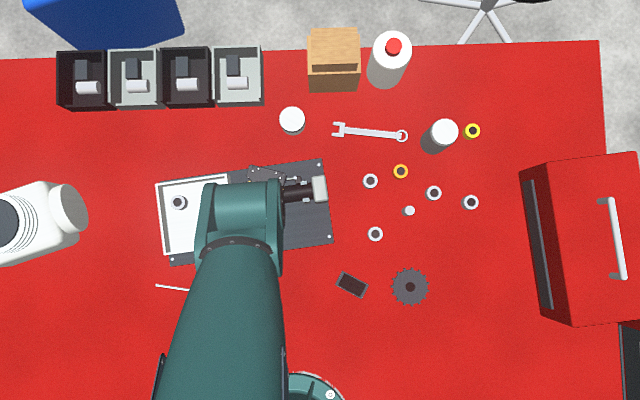

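Run:
```python
from h import *
st=dict(tool_pos=np.array([521.699,48.149,153.405]))
# need rot: reconstruct from yaw
s=get_state(); mv=view("wrist",s); print(s['tool_pos'],s['tool_rot'])
rig=(542.8,118.7,.113)
for p in [(78,-70,118),(85,10,75),(-85,10,75),(-80,-60,92),(100,-12,12),(49.5,-150,88)]: print(p,proj(mv,rig2w(p,rig)).round(1))
P=np.array([(78,-70,118),(85,10,75),(-85,10,75)]); px=np.array([(465.5,170),(422,55),(211,141)])
f=least_squares(lambda r:(proj(mv,rig2w(P,r))-px).ravel(),rig); print(f.x,f.fun.round(1))
```

```text
[521.17999604  46.1680158  153.15911617] [ 7.94343653e-01  6.07468612e-01 -2.52276423e-05  2.15682450e-04]
(78, -70, 118) [[467.5 169.8]]
(85, 10, 75) [[422.6  54. ]]
(-85, 10, 75) [[213.  141.5]]
(-80, -60, 92) [[252.4 225. ]]
(100, -12, 12) [[422.6  82.2]]
(49.5, -150, 88) [[440.6 263.5]]
[5.41862097e+02 1.19028326e+02 1.07403261e-01] [ 0.1  0.5 -0.5 -0.5  0.5 -0.2]
```

Request:
jog_arm --motion '[[[-0.008,-0.043,0],0,0.065],[[-0.008,-0.043,0],0,0.065],[[-0.008,-0.043,0],0,0.065],[[-0.008,-0.043,-0.01],0,0.065],[[-0.008,-0.043,-0.03],0,0.065]]'

```text
clock: 6.35
tool_pos: [484.2, -165.0, 116.5]
tool_rot: [0.792, 0.611, 0.001, 0.002]
wrist_force: [1.8, -0.2, -1.4]
finger_gap: 0.719
```

Request:
jog_arm --motion '[[[-0.008,-0.043,-0.03],0,0.065],[[0,0,-0.04],0,0.065],[[0,0,-0.03],0,0.065],[[0,0,-0.009],0,0.065],[[0,0,0],0,0.065]]'

```text
clock: 6.85
tool_pos: [474.8, -203.0, 6.6]
tool_rot: [0.792, 0.611, -0.0, -0.001]
wrist_force: [0.2, -0.1, 0.6]
finger_gap: 0.71
```

Request:
jog_arm --motion '[[[-0.0015,-0.009,-0.002],0,0.065],[[0,0,0],0,0.0],[[0,0,0],0,0.0],[[0,0,0],0,0.0],[[0,0,0],0,0.0]]'

```text
clock: 7.35
tool_pos: [473.7, -212.4, 5.6]
tool_rot: [0.792, 0.61, 0.0, 0.0]
wrist_force: [-1.0, 1.5, 0.8]
finger_gap: 0.396
```

Request:
jog_arm --motion '[[[0,0,0],0,0.0],[[0,0,0.04],0,0.0],[[0,0,0.045],0,0.0],[[0,0,0.045],0,0.0],[[0,0.02,0.02],0,0.0]]'

```text
clock: 7.85
tool_pos: [475.1, -193.9, 159.1]
tool_rot: [0.792, 0.61, 0.001, 0.002]
wrist_force: [0.6, 0.1, -0.7]
finger_gap: 0.392
```

Request:
jog_arm --motion '[[[0.002,0.045,0],7.1,0.0],[[0.002,0.045,0],7.1,0.0],[[0.002,0.045,0],7.1,0.0],[[0.002,0.045,0],0,0.0],[[0.002,0.045,0],0,0.0]]'

```text
clock: 8.35
tool_pos: [483.1, 34.4, 155.3]
tool_rot: [0.666, 0.746, 0.0, 0.0]
wrist_force: [0.7, -1.1, -1.1]
finger_gap: 0.388
```

Request:
jog_arm --motion '[[[0.001,0.045,0],0,0.0],[[0.001,0.045,0],0,0.0],[[0.001,0.045,0],0,0.0],[[0.001,0.045,0],0,0.0],[[0.001,0.043,0],0,0.0]]'

```text
clock: 8.85
tool_pos: [487.9, 257.6, 155.2]
tool_rot: [0.665, 0.746, -0.0, 0.0]
wrist_force: [1.1, -1.2, -1.6]
finger_gap: 0.387
```

Request:
jog_arm --motion '[[[0.002,-0.002,-0.04],0,0.0],[[0,0,-0.04],0,0.0],[[0,0,-0.03],0,0.0],[[0,0,-0.004],0,0.0],[[0,0,0],0,0.0]]'

```text
clock: 9.35
tool_pos: [489.8, 253.4, 40.3]
tool_rot: [0.666, 0.746, -0.001, -0.0]
wrist_force: [0.2, 0.1, -0.8]
finger_gap: 0.389
```

Request:
jog_arm --motion '[[[0,0,0],0,0.052],[[0,0,0],0,0.052],[[0,0,0],0,0.052],[[0,0,0.03],0,0.052],[[0,0,0.045],0,0.052]]'

```text
clock: 9.85
tool_pos: [489.1, 252.8, 115.4]
tool_rot: [0.666, 0.746, -0.002, -0.001]
wrist_force: [0.3, -0.2, 0.3]
finger_gap: 0.573
```

Request:
jog_arm --motion '[[[0.01,-0.04,0.04],0,0.065],[[0.0105,-0.042,0],0,0.065],[[0.0105,-0.042,0],0,0.065],[[0.0105,-0.042,0],0,0.065],[[0.0105,-0.042,0],0,0.065]]'

```text
clock: 10.35
tool_pos: [541.5, 49.0, 151.6]
tool_rot: [0.666, 0.746, 0.0, 0.0]
wrist_force: [0.6, 0.3, 0.4]
finger_gap: 0.715
```

Request:
jog_arm --motion '[[[0.0105,-0.042,0],0,0.065],[[0.0105,-0.042,0],0,0.065],[[0.0105,-0.042,0],0,0.065],[[0.0105,-0.042,0],0,0.065],[[0.0105,-0.042,-0.01],0,0.065]]'

```text
clock: 10.85
tool_pos: [594.7, -161.4, 142.4]
tool_rot: [0.666, 0.746, 0.001, 0.001]
wrist_force: [0.6, 1.3, 0.6]
finger_gap: 0.719
```

Run:
```python
from h import *
im,mv,st=shot("top","t4"); s=get_state(); print(s['tool_pos'])
for p in [(603.9,-204.5),(568.4,-358.6),(543,-447.4)]:
    uv=proj(mv,(*p,15))[0]; k,q=comp(im,uv,12); print(q,cyl_fit(mv,k,18,30,p).round(1))
```

```text
[ 595.34183067 -165.89555306  140.65459057]
[357 169  25  25 625] [ 602.7 -203.1]
[425 185  17  16 208] [ 568.5 -358.6]
[461 195  18  15 225] [ 543.  -447.5]
```

View pics/t4.png

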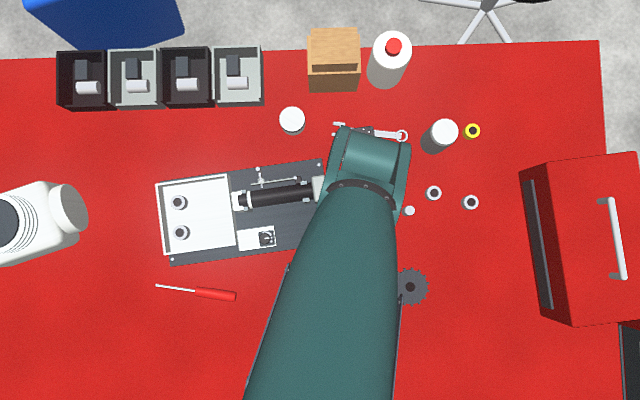

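Run:
```python
from h import *
im,mv,st=shot("wrist","w5"); print(proj(mv,(603.9,-204.5,30)))
```

```text
[[320.17261603 235.15277928]]
```

View pics/w5.png

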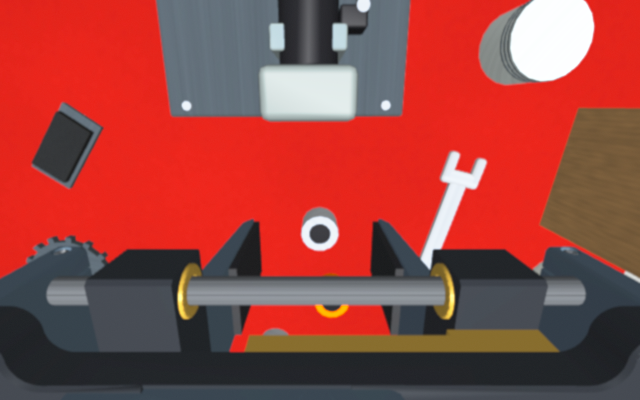

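Request:
jog_arm --motion '[[[0.0085,-0.0385,-0.02],0,0.065],[[0,0,-0.045],0,0.065],[[0,0,-0.045],0,0.065],[[0,0,-0.025],0,0.065],[[0,0,0],0,0.065]]'

```text
clock: 11.45
tool_pos: [600.5, -196.8, 3.3]
tool_rot: [0.666, 0.746, -0.001, -0.002]
wrist_force: [-0.3, 0.6, 1.3]
finger_gap: 0.712
```

Request:
jog_arm --motion '[[[0,0,0],0,0.0],[[0,0,0],0,0.0],[[0,0,0],0,0.0],[[0,0,0],0,0.0],[[0,0,0],0,0.0]]'

```text
clock: 11.95
tool_pos: [602.8, -197.9, 7.1]
tool_rot: [0.666, 0.746, 0.0, 0.001]
wrist_force: [-1.7, 1.1, 9.1]
finger_gap: 0.389
```

Request:
jog_arm --motion '[[[0,0,0.03],0,0.0],[[0,0,0.045],0,0.0],[[0,0,0.045],0,0.0],[[0,0.02,0.03],0,0.0],[[-0.003,0.043,0],0,0.0]]'

```text
clock: 12.45
tool_pos: [602.0, -136.5, 161.2]
tool_rot: [0.667, 0.745, 0.002, 0.004]
wrist_force: [0.6, 0.4, -2.2]
finger_gap: 0.384
```

Request:
jog_arm --motion '[[[-0.004,0.043,0],0,0.0],[[-0.004,0.043,0],0,0.0],[[-0.004,0.043,0],0,0.0],[[-0.004,0.043,0],0,0.0],[[-0.004,0.043,0],0,0.0]]'

```text
clock: 12.95
tool_pos: [578.7, 81.9, 156.4]
tool_rot: [0.666, 0.746, 0.0, 0.0]
wrist_force: [-0.1, 0.3, -1.4]
finger_gap: 0.386
```

Request:
jog_arm --motion '[[[-0.004,0.045,0],0,0.0],[[-0.003,0.045,0],0,0.0],[[0,0,-0.04],0,0.0],[[0,0,-0.045],0,0.0],[[0,0,-0.02],0,0.0]]'

```text
clock: 13.45
tool_pos: [570.2, 170.3, 48.0]
tool_rot: [0.665, 0.747, -0.001, -0.001]
wrist_force: [-0.3, -1.3, -1.4]
finger_gap: 0.387
```

Request:
jog_arm --motion '[[[0,0,-0.006],0,0.0],[[0,0,0],0,0.0],[[0,0,0],0,0.052],[[0,0,0],0,0.052],[[0,0,0],0,0.052]]'

```text
clock: 13.95
tool_pos: [573.0, 170.4, 46.2]
tool_rot: [0.666, 0.746, 0.001, 0.001]
wrist_force: [-0.0, -1.4, 0.2]
finger_gap: 0.562
```

Request:
jog_arm --motion '[[[0,0,0.045],0,0.052],[[0,0,0.045],0,0.052],[[0,-0.04,0.015],0,0.06],[[0,-0.044,0],-8,0.06],[[0,-0.044,0],-8,0.06]]'

```text
clock: 14.45
tool_pos: [572.7, 41.1, 151.6]
tool_rot: [0.764, 0.645, 0.001, 0.001]
wrist_force: [-0.1, -0.1, -0.6]
finger_gap: 0.66
```

Request:
jog_arm --motion '[[[0,-0.044,0],-8,0.06],[[0,-0.044,0],-8,0.06],[[0,-0.044,0],-8,0.06],[[0,-0.044,0],-8,0.06],[[0,-0.044,0],-8,0.06]]'

```text
clock: 14.95
tool_pos: [572.2, -179.7, 150.8]
tool_rot: [0.939, 0.344, 0.0, 0.0]
wrist_force: [0.7, 1.0, -0.4]
finger_gap: 0.656
```

Request:
jog_arm --motion '[[[0,-0.044,0],-8,0.06],[[0,-0.044,0],0,0.06],[[0,-0.044,0],0,0.06],[[0,0,0],0,0.06],[[0,0,0],0,0.06]]'

```text
clock: 15.45
tool_pos: [572.0, -310.5, 150.3]
tool_rot: [0.96, 0.279, 0.0, 0.0]
wrist_force: [-0.4, 0.5, 0.5]
finger_gap: 0.655
```

Run:
```python
from h import *
im,mv,st=shot("wrist","w6"); print(st['tool_pos'])
print(proj(mv,[(568.4,-358.6,30),(543,-447.4,30)]))
im,mv,st=shot("top","t6"); print(st['tool_pos'])
```

```text
[ 571.99442095 -310.50193539  150.28895362]
[[355.68860105 221.04287895]
 [412.03592512 283.10814878]]
[ 572.03385078 -309.54537846  150.20014166]
```

View pics/w6.png

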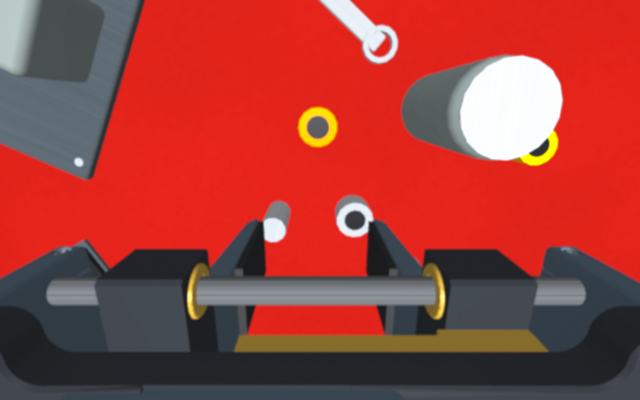

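View pics/t6.png

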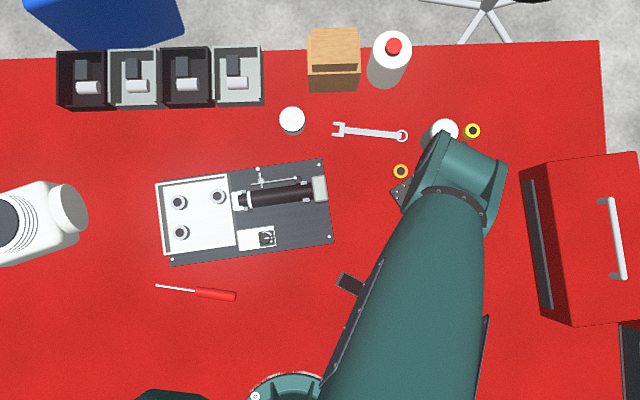

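Request:
jog_arm --motion '[[[-0.0035,-0.045,0],0,0.06],[[0,-0.004,-0.03],0,0.06],[[0,0,-0.045],0,0.06],[[0,0,-0.04],0,0.06],[[0,0,-0.02],0,0.06]]'

```text
clock: 16.05
tool_pos: [567.4, -356.4, 11.8]
tool_rot: [0.96, 0.281, -0.001, -0.001]
wrist_force: [0.4, -0.0, -0.2]
finger_gap: 0.661
```

Request:
jog_arm --motion '[[[0,0,-0.01],0,0.06],[[0,0,0],0,0.06],[[0,0,0],0,0.0],[[0,0,0],0,0.0],[[0,0,0],0,0.0]]'

```text
clock: 16.55
tool_pos: [569.4, -359.1, 6.3]
tool_rot: [0.96, 0.28, 0.001, 0.001]
wrist_force: [0.3, 0.1, 0.1]
finger_gap: 0.427
```

Request:
jog_arm --motion '[[[0,0,0],0,0.0],[[0,0,0],0,0.0],[[0,0,0.045],0,0.0],[[0,0,0.045],0,0.0],[[0,0,0.045],0,0.0]]'

```text
clock: 17.05
tool_pos: [568.4, -358.6, 141.6]
tool_rot: [0.96, 0.28, -0.0, -0.0]
wrist_force: [0.3, -0.1, -0.8]
finger_gap: 0.388
```

Request:
jog_arm --motion '[[[-0.0055,0.0435,0.015],8,0.0],[[-0.0055,0.0435,0],8,0.0],[[-0.0055,0.0435,0],8,0.0],[[-0.0055,0.0435,0],8,0.0],[[-0.0055,0.0435,0],8,0.0]]'

```text
clock: 17.55
tool_pos: [540.7, -139.8, 155.4]
tool_rot: [0.805, 0.594, 0.0, 0.0]
wrist_force: [0.1, -0.3, -1.1]
finger_gap: 0.389
```

Request:
jog_arm --motion '[[[-0.0055,0.0435,0],8,0.0],[[-0.0055,0.0435,0],8,0.0],[[-0.0055,0.0435,0],8,0.0],[[-0.0055,0.0435,0],0,0.0],[[-0.0055,0.0435,0],0,0.0]]'

```text
clock: 18.05
tool_pos: [513.2, 77.9, 155.4]
tool_rot: [0.666, 0.746, 0.0, 0.0]
wrist_force: [0.7, -0.2, -1.5]
finger_gap: 0.388
```

Request:
jog_arm --motion '[[[-0.0055,0.0435,0],0,0.0],[[-0.0055,0.0435,0],0,0.0],[[0,0,0],0,0.0],[[0,0,0],0,0.0],[[0,0,0],0,0.0]]'

```text
clock: 18.55
tool_pos: [502.7, 162.5, 155.0]
tool_rot: [0.666, 0.746, -0.0, 0.0]
wrist_force: [0.5, 0.1, -2.0]
finger_gap: 0.39
```

Request:
jog_arm --motion '[[[0,0,-0.045],0,0.0],[[0,0,-0.045],0,0.0],[[0,0,-0.02],0,0.0],[[0,0,-0.002],0,0.0],[[0,0,0],0,0.0]]'

```text
clock: 19.05
tool_pos: [503.0, 162.4, 43.2]
tool_rot: [0.666, 0.746, -0.0, -0.0]
wrist_force: [0.3, 0.1, -1.0]
finger_gap: 0.389
```

Request:
jog_arm --motion '[[[0,0,0],0,0.052],[[0,0,0],0,0.052],[[0,0,0],0,0.052],[[0,0,0.045],0,0.052],[[0,0,0.045],0,0.052]]'

```text
clock: 19.55
tool_pos: [501.8, 163.0, 133.6]
tool_rot: [0.666, 0.746, -0.001, -0.001]
wrist_force: [0.3, -0.2, -0.3]
finger_gap: 0.57
```

Request:
jog_arm --motion '[[[0.003,-0.0435,0.02],0,0.06],[[0.003,-0.0435,0],0,0.06],[[0.003,-0.0435,0],0,0.06],[[0.003,-0.0435,0],0,0.06],[[0.003,-0.0435,0],0,0.06]]'

```text
clock: 20.05
tool_pos: [517.7, -56.0, 153.7]
tool_rot: [0.666, 0.746, 0.0, 0.001]
wrist_force: [1.4, -0.5, 0.1]
finger_gap: 0.656
```

Request:
jog_arm --motion '[[[0.003,-0.0435,0],0,0.06],[[0.003,-0.0435,0],0,0.06],[[0.003,-0.0435,0],0,0.06],[[0.003,-0.0435,0],0,0.06],[[0.003,-0.0435,0],0,0.06]]'

```text
clock: 20.55
tool_pos: [532.6, -273.7, 153.6]
tool_rot: [0.666, 0.746, 0.0, 0.0]
wrist_force: [0.3, 1.1, 1.4]
finger_gap: 0.658
```

Request:
jog_arm --motion '[[[0.003,-0.0435,0],0,0.06],[[0.003,-0.0435,0],0,0.06],[[0.003,-0.0435,0],0,0.06],[[0,0,0],0,0.06],[[0,0,0],0,0.06]]'

```text
clock: 21.05
tool_pos: [541.4, -402.7, 153.1]
tool_rot: [0.666, 0.746, 0.0, 0.0]
wrist_force: [0.1, -0.1, -0.0]
finger_gap: 0.658
```

Run:
```python
from h import *
im,mv,st=shot("wrist","w7"); print(st['tool_pos'])
print(proj(mv,[(543,-447.4,30)]))
im,mv,st=shot("top","t7"); print(st['tool_pos'])
```

```text
[ 541.41215852 -402.74776548  153.07131519]
[[312.60330746 235.34429795]]
[ 541.42312001 -401.79884012  153.0056923 ]
```

View pics/w7.png

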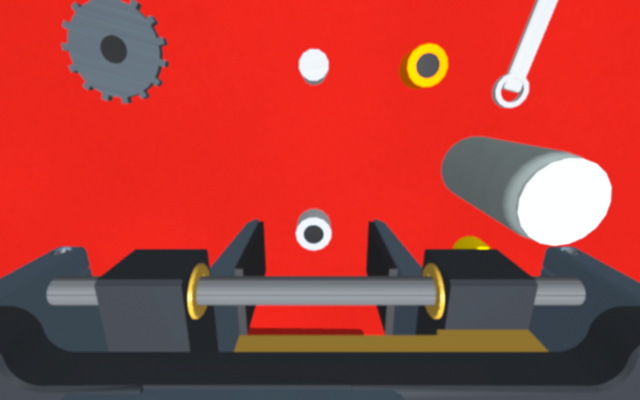

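View pics/t7.png

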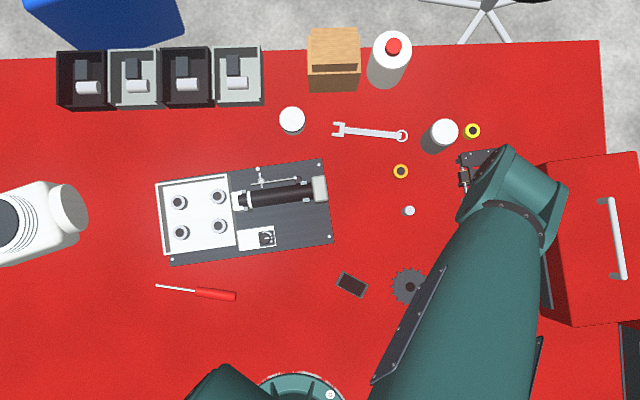

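Request:
jog_arm --motion '[[[0.0015,-0.045,0],0,0.06],[[0,0,-0.03],0,0.06],[[0,0,-0.045],0,0.06],[[0,0,-0.045],0,0.06],[[0,0,-0.02],0,0.06]]'

```text
clock: 21.65
tool_pos: [541.7, -444.6, 9.4]
tool_rot: [0.665, 0.747, 0.0, -0.002]
wrist_force: [0.3, -0.2, -0.1]
finger_gap: 0.661
```

Request:
jog_arm --motion '[[[0,0,-0.008],0,0.06],[[0,0,0],0,0.06],[[0,0,0],0,0.0],[[0,0,0],0,0.0],[[0,0,0],0,0.0]]'

```text
clock: 22.15
tool_pos: [543.9, -447.8, 6.5]
tool_rot: [0.666, 0.746, -0.0, 0.001]
wrist_force: [-0.5, -0.0, -0.0]
finger_gap: 0.426
```

Request:
jog_arm --motion '[[[0,0,0],0,0.0],[[0,0,0],0,0.0],[[0,0,0.045],0,0.0],[[0,0,0.045],0,0.0],[[0,0,0.045],0,0.0]]'

```text
clock: 22.65
tool_pos: [542.9, -447.1, 141.6]
tool_rot: [0.666, 0.746, -0.0, -0.0]
wrist_force: [0.3, -0.2, -0.9]
finger_gap: 0.391
```

Request:
jog_arm --motion '[[[-0.001,0.044,0.015],0,0.0],[[-0.001,0.044,0],0,0.0],[[-0.001,0.044,0],0,0.0],[[-0.001,0.044,0],0,0.0],[[-0.001,0.044,0],0,0.0]]'

```text
clock: 23.15
tool_pos: [537.8, -225.7, 155.3]
tool_rot: [0.666, 0.746, 0.0, 0.0]
wrist_force: [0.3, -0.0, -1.2]
finger_gap: 0.39
```

Request:
jog_arm --motion '[[[-0.001,0.044,0],0,0.0],[[-0.001,0.044,0],0,0.0],[[-0.001,0.044,0],0,0.0],[[-0.001,0.044,0],0,0.0],[[-0.001,0.044,0],0,0.0]]'

```text
clock: 23.65
tool_pos: [532.9, -5.6, 155.4]
tool_rot: [0.666, 0.746, 0.0, 0.0]
wrist_force: [0.7, 1.1, -0.4]
finger_gap: 0.39
```

Request:
jog_arm --motion '[[[0,0.044,0],0,0.0],[[0,0.044,0],0,0.0],[[0,0.044,0],0,0.0],[[0,0.044,0],0,0.0],[[0,0.044,0],0,0.0]]'

```text
clock: 24.15
tool_pos: [532.9, 214.6, 155.4]
tool_rot: [0.666, 0.746, 0.0, 0.0]
wrist_force: [0.5, -0.2, -1.9]
finger_gap: 0.386
```

Request:
jog_arm --motion '[[[-0.001,-0.003,-0.03],0,0.0],[[0,0,-0.045],0,0.0],[[0,0,-0.03],0,0.0],[[0,0,-0.007],0,0.0],[[0,0,0],0,0.0]]'

```text
clock: 24.65
tool_pos: [531.5, 209.5, 42.5]
tool_rot: [0.666, 0.746, -0.001, -0.001]
wrist_force: [-0.4, 0.2, -0.7]
finger_gap: 0.388
```

Request:
jog_arm --motion '[[[0,0,0],0,0.052],[[0,0,0],0,0.052],[[0,0,0],0,0.052],[[0,0,0.045],0,0.052],[[0,0,0.045],0,0.052]]'

```text
clock: 25.15
tool_pos: [531.5, 209.4, 133.6]
tool_rot: [0.666, 0.746, -0.001, -0.001]
wrist_force: [1.4, 0.7, 0.2]
finger_gap: 0.57
```

Request:
jog_arm --motion '[[[-0.006,-0.042,0.02],0,0.05],[[-0.006,-0.042,0.02],0,0.05],[[-0.006,-0.042,0.02],0,0.05],[[-0.006,-0.042,0.005],0,0.05],[[-0.006,-0.042,0],0,0.05]]'

```text
clock: 25.65
tool_pos: [502.5, -1.8, 199.8]
tool_rot: [0.666, 0.746, 0.001, 0.001]
wrist_force: [0.4, -1.1, 0.6]
finger_gap: 0.549
```

Request:
jog_arm --motion '[[[0,0,0],0,0.05],[[0,0,0],0,0.05],[[0,0,0],0,0.05],[[0,0,0],0,0.05],[[0,0,0],0,0.05]]'

```text
clock: 26.15
tool_pos: [502.3, 0.6, 197.9]
tool_rot: [0.665, 0.747, -0.0, -0.0]
wrist_force: [0.1, -0.4, 0.4]
finger_gap: 0.548
```

Run:
```python
from h import *
im,mv,st=shot("wrist","w8"); print(st['tool_pos'],st['tool_rot'])
np.save("st8.npy",np.r_[st['tool_pos'],st['tool_rot']])
rig=(542.4,118.9,.110)
for p in [(78,-70,118),(85,10,75),(-85,10,75),(-80,-60,92),(-80,-60,68)]: print(p,proj(mv,rig2w(p,rig)).round(1))
im,mv,st=shot("top","t8")
```

```text
[502.31587244   0.57223988 197.89217311] [ 6.65096103e-01  7.46757774e-01 -1.33333732e-05 -3.28117736e-05]
(78, -70, 118) [[480.4 155.4]]
(85, 10, 75) [[477.5  54.8]]
(-85, 10, 75) [[279.2  53.8]]
(-80, -60, 92) [[285.1 138.5]]
(-80, -60, 68) [[287.4 136. ]]
```

View pics/w8.png

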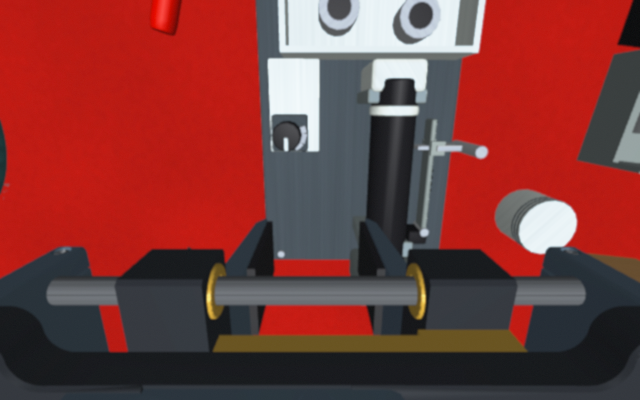

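View pics/t8.png

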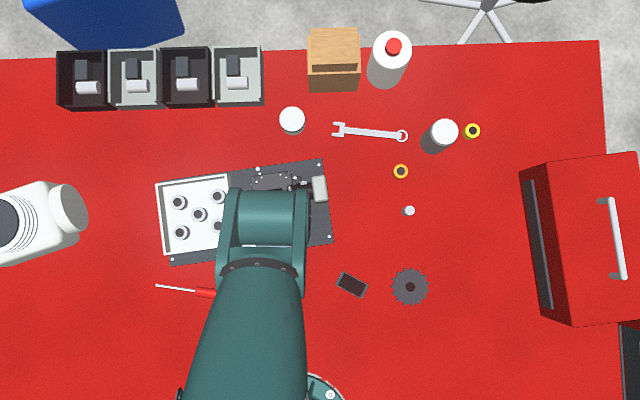

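Run:
```python
from h import *
im=cv2.imread("pics/w8.png")
cv2.imwrite("pics/w8z.png",cv2.resize(im[30:270,250:500],None,fx=3,fy=2.5*1.0,interpolation=cv2.INTER_CUBIC))
```

```text
(no output)
```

View pics/w8z.png

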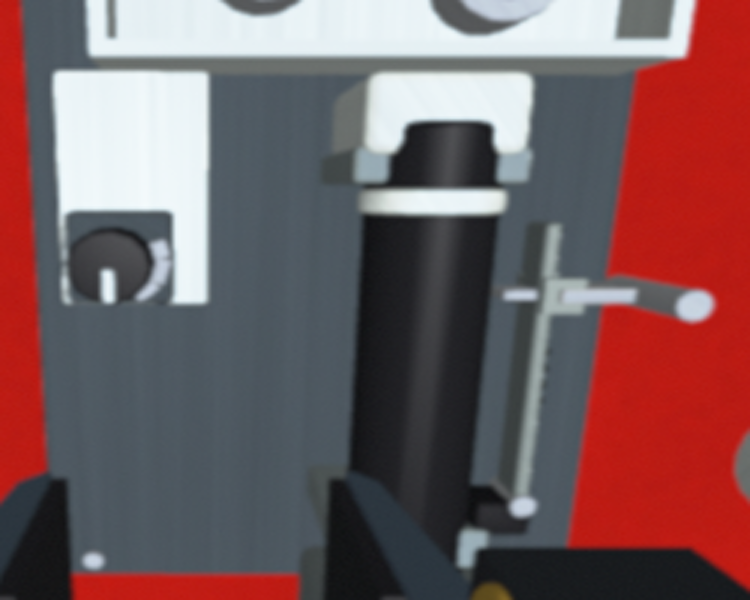

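Run:
```python
from h import *
a=np.load("st8.npy"); mv=view("wrist",dict(tool_pos=a[:3],tool_rot=a[3:]))
P=np.array([(78,-70,118),(85,10,75),(-85,10,75),(-80,-60,92)],float); px=np.array([(481.3,151.8),(479,52.6),(279,52.6),(285.8,135.8)])
f=least_squares(lambda r:(proj(mv,rig2w(P,r))-px).ravel(),[542,119,.11]); print(f.x.round(4),f.fun.round(1))
for p,q in zip(P,px): print(unproj(mv,q,p[2])[0].round(1))
for rig in (f.x,):
  for p in [(-80,-60,84),(78,-70,118),(15,-100,78),(20.5+3,-100,78)]: print(p,rig2w(p,rig).round(1))
```

```text
[5.425251e+02 1.208662e+02 1.139000e-01] [ 0.3  0.7 -0.8 -0.7  0.5 -0.9 -0.1  0.8]
[627.6  60.7 118. ]
[626.6 140.   75. ]
[456.5 120.4  75. ]
[469.9  52.9  92. ]
(-80, -60, 84) [[469.9  52.2  84. ]]
(78, -70, 118) [[628.   60.2 118. ]]
(15, -100, 78) [[568.8  23.2  78. ]]
(23.5, -100, 78) [[577.2  24.2  78. ]]
```

Request:
jog_arm --motion '[[[-0.016,0.0255,0],0,0.05],[[-0.0165,0.026,0],0,0.05],[[0,0,-0.03],0,0.05],[[0,0,-0.04],0,0.05],[[0,0,0],0,0.05]]'

```text
clock: 26.75
tool_pos: [466.8, 51.5, 124.4]
tool_rot: [0.665, 0.747, -0.002, -0.002]
wrist_force: [-1.0, 0.6, 0.4]
finger_gap: 0.549
```

Run:
```python
from h import *
im,mv,st=shot("wrist","w9"); print(st['tool_pos'],st['tool_rot'])
print(proj(mv,(470,51.7,92)))
```

```text
[466.81611118  51.48885068 124.40657115] [ 0.66531233  0.74655755 -0.00237892 -0.002383  ]
[[321.17434969 227.44314246]]
```

View pics/w9.png

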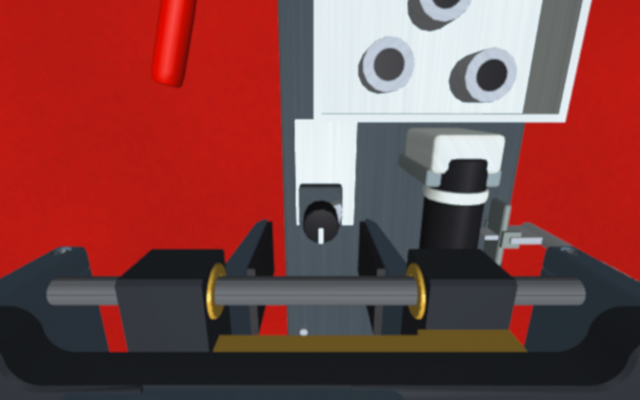

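Request:
jog_arm --motion '[[[0,0.001,-0.03],0,0.05],[[0,0,-0.02],0,0.05],[[0,0,-0.005],0,0.05],[[0,0,0],0,0.05],[[0,0,0],0,0.05]]'

```text
clock: 27.3
tool_pos: [470.8, 52.3, 74.4]
tool_rot: [0.666, 0.746, 0.001, 0.001]
wrist_force: [1.0, -1.1, -0.7]
finger_gap: 0.551
```

Request:
jog_arm --motion '[[[0,0,-0.007],0,0.05],[[0,0,0],0,0.05],[[0,0,0],0,0.0],[[0,0,0],0,0.0],[[0,0,0],0,0.0]]' --squeeze 40

```text
clock: 27.8
tool_pos: [469.8, 52.3, 66.1]
tool_rot: [0.666, 0.746, 0.0, 0.0]
wrist_force: [0.1, -0.6, -0.7]
finger_gap: 0.319
```

Request:
jog_arm --motion '[[[0,0,0],0,0.0],[[0,0,0],0,0.0],[[0,0,0],0,0.0],[[0,0,0],0,0.0],[[0,0,0],0,0.0]]'

```text
clock: 28.3
tool_pos: [469.9, 52.3, 66.1]
tool_rot: [0.666, 0.746, 0.0, 0.0]
wrist_force: [2.2, 0.4, 2.2]
finger_gap: 0.275
```

Request:
jog_arm --motion '[[[0,0,0.004],0,0.0],[[0,0,0.004],0,0.0],[[0,0,0.0045],0,0.0],[[0,0,0],0,0.0],[[0,0,0],0,0.0]]'

```text
clock: 28.8
tool_pos: [469.8, 52.2, 78.5]
tool_rot: [0.666, 0.746, 0.0, 0.0]
wrist_force: [5.1, 1.1, -10.3]
finger_gap: 0.274
```

Request:
jog_arm --motion '[[[0,0,0],7,0.0],[[0,0,0],7,0.0],[[0,0,0],7,0.0],[[0,0,0],7,0.0],[[0,0,0],7,0.0]]'

```text
clock: 29.3
tool_pos: [469.4, 52.1, 78.2]
tool_rot: [0.408, 0.913, -0.0, -0.0]
wrist_force: [5.0, -1.3, -10.3]
finger_gap: 0.275
```

Request:
jog_arm --motion '[[[0,0,0],7,0.0],[[0,0,0],7,0.0],[[0,0,0],7,0.0],[[0,0,0],7,0.0],[[0,0,0],7,0.0]]'

```text
clock: 29.8
tool_pos: [469.2, 51.9, 78.1]
tool_rot: [0.115, 0.993, -0.0, -0.0]
wrist_force: [4.2, -5.7, -9.9]
finger_gap: 0.271
```

Run:
```python
from h import *
s=get_state(); print(s['tool_pos'],s['wrist_force'],s['ft_torque'],s['finger_gap'], 2*np.degrees(np.arctan2(s['tool_rot'][1],s['tool_rot'][0]))-90)
```

```text
[469.17404819  51.88296754  78.05911899] [ 4.19954093 -5.72632943 -9.93289428] [-0.95988233 -0.84697752  0.04518122] 0.27050942400977807 76.84924846466075
```

Request:
jog_arm --motion '[[[0,0,-0.002],0,0.0],[[0,0,-0.002],0,0.0],[[0,0,-0.002],0,0.0],[[0,0,0],0,0.0],[[0,0,0],0,0.0]]'

```text
clock: 30.3
tool_pos: [469.2, 51.9, 72.1]
tool_rot: [0.117, 0.993, -0.0, -0.0]
wrist_force: [2.7, -4.1, -7.4]
finger_gap: 0.276
```

Run:
```python
from h import *
s=get_state(); print(s['tool_pos'],s['wrist_force'],s['ft_torque'],s['finger_gap'], 2*np.degrees(np.arctan2(s['tool_rot'][1],s['tool_rot'][0]))-90)
```

```text
[469.21502568  51.88721887  72.13275034] [ 2.66934129 -4.14950544 -7.35640684] [-0.79429153 -0.7701622   0.02712476] 0.2763751464947534 76.56002142547419
```

Request:
jog_arm --motion '[[[0,0,-0.0005],0,0.0],[[0,0,0],0,0.05],[[0,0,0],0,0.05],[[0,0,0],0,0.05],[[0,0,0],0,0.05]]'

```text
clock: 30.8
tool_pos: [469.6, 52.3, 71.9]
tool_rot: [0.117, 0.993, 0.0, -0.0]
wrist_force: [-0.5, 0.2, -0.2]
finger_gap: 0.543
```

Request:
jog_arm --motion '[[[0,0,0.03],0,0.05],[[0,0,0.04],0,0.05],[[0,0,0.04],0,0.04],[[0,0,0],0,0.04],[[0,0,0],0,0.04]]'

```text
clock: 31.3
tool_pos: [470.0, 52.3, 182.6]
tool_rot: [0.117, 0.993, 0.0, 0.001]
wrist_force: [-0.4, -0.6, -0.4]
finger_gap: 0.443
```

Run:
```python
from h import *
im,mv,st=shot("wrist","w10"); print(st['tool_pos'],st['tool_rot'])
print(proj(mv,[(469.9,52.2,92),(469.9,52.2,98)]))
```

```text
[470.00976618  52.3151702  182.5566442 ] [1.17140094e-01 9.93114988e-01 1.80001385e-04 8.86777772e-04]
[[314.95526388 202.13898312]
 [314.95199476 204.22044163]]
```

View pics/w10.png

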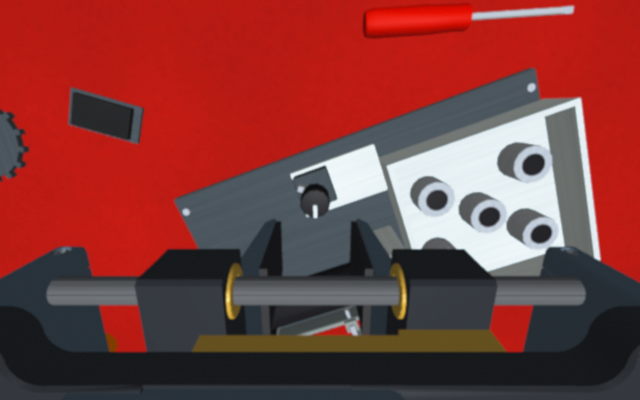

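Request:
jog_arm --motion '[[[0.0395,0.002,0],6,0.04],[[0.0395,0.002,0],6,0.04],[[0.0395,0.002,0],6,0.04],[[0.0395,0.002,0],6,0.04],[[0,0,-0.02],0,0.04]]'

```text
clock: 31.85
tool_pos: [632.3, 60.4, 161.9]
tool_rot: [-0.094, 0.996, -0.0, 0.002]
wrist_force: [-0.6, 1.2, 0.7]
finger_gap: 0.438
```

Request:
jog_arm --motion '[[[0,0,-0.01],0,0.04],[[0,0,0],0,0.04],[[0,0,0],0,0.04],[[0,0,0],0,0.04],[[0,0,0],0,0.04]]'

```text
clock: 32.35
tool_pos: [627.8, 60.3, 152.7]
tool_rot: [-0.092, 0.996, -0.0, 0.001]
wrist_force: [0.8, -0.6, 0.7]
finger_gap: 0.441
```

Run:
```python
from h import *
im,mv,st=shot("wrist","w11"); print(st['tool_pos'],st['tool_rot'],st['q'])
print(proj(mv,[(627.8,60.2,118)]))
shot("scene","s11")
```

```text
[627.77439078  60.26429395 152.70883451] [-9.18406132e-02  9.95773593e-01 -2.56932988e-05  5.02454321e-04] [ 5.87573354e-02  3.49311773e-01  1.90656038e+00 -2.32489055e-05
  8.84714443e-01 -1.69596472e+00]
[[314.78980033 225.60109808]]
```

View pics/w11.png

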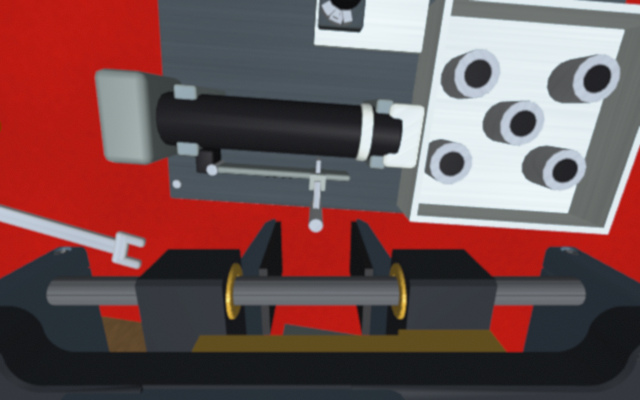

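View pics/s11.png

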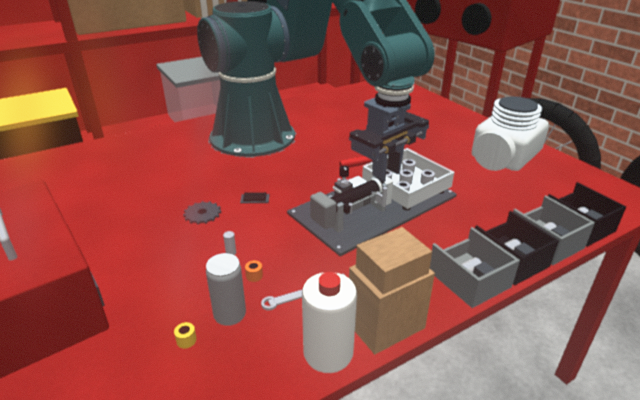

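Request:
jog_arm --motion '[[[0,0,-0.03],0,0.04],[[0,0,-0.02],0,0.04],[[0,0,-0.006],0,0.04],[[0,0,0],0,0.02],[[0,0,0],0,0.0]]' --squeeze 15

```text
clock: 32.95
tool_pos: [628.3, 60.3, 97.0]
tool_rot: [-0.092, 0.996, -0.0, 0.001]
wrist_force: [0.1, -0.2, 0.4]
finger_gap: 0.294
```

Request:
jog_arm --motion '[[[0,0,0],0,0.0],[[0,0,0],0,0.0],[[0,0,0],0,0.0],[[0,0,0],0,0.0],[[0,0,0],0,0.0]]'

```text
clock: 33.45
tool_pos: [628.3, 60.3, 96.5]
tool_rot: [-0.092, 0.996, -0.0, 0.001]
wrist_force: [0.7, 0.2, 5.8]
finger_gap: 0.102
```

Run:
```python
from h import *
s=get_state(); print(s['tool_pos'],s['wrist_force'],s['ft_torque'],s['finger_gap'])
a=.1137
for th in np.arange(0,1.31,.125):
    p=rig2w((52+26*np.cos(th),-70+26*np.sin(th),0),(542.5,120.5,a))[0]; print(th,p.round(1))
```

```text
[628.2744077   60.27409025  96.53985975] [0.68798028 0.16260019 5.77596879] [ 0.15419026 -0.23523019 -0.00342833] 0.10214645132588529
0.0 [627.9  59.8   0. ]
0.125 [627.4  63.    0. ]
0.25 [626.4  66.1   0. ]
0.375 [625.1  69.1   0. ]
0.5 [623.4  71.8   0. ]
0.625 [621.3  74.4   0. ]
0.75 [619.   76.6   0. ]
0.875 [616.4  78.6   0. ]
1.0 [613.6  80.2   0. ]
1.125 [610.6  81.4   0. ]
1.25 [607.5  82.3   0. ]
```

Request:
jog_arm --motion '[[[-0.0005,0.0032,0],0,0.0],[[-0.001,0.0031,0],0,0.0],[[-0.0013,0.003,0],0,0.0],[[-0.0017,0.0027,0],0,0.0],[[-0.0021,0.0026,0],0,0.0]]'

```text
clock: 33.95
tool_pos: [621.9, 75.0, 96.5]
tool_rot: [-0.092, 0.996, -0.0, 0.001]
wrist_force: [4.9, -2.0, 5.7]
finger_gap: 0.104
```

Request:
jog_arm --motion '[[[-0.0023,0.0022,0],0,0.0],[[-0.0026,0.002,0],0,0.0],[[-0.0028,0.0016,0],0,0.0],[[-0.003,0.0012,0],0,0.0],[[-0.0031,0.0009,0],0,0.0]]'

```text
clock: 34.45
tool_pos: [608.1, 83.1, 96.5]
tool_rot: [-0.092, 0.996, 0.0, 0.001]
wrist_force: [5.3, 0.4, 5.6]
finger_gap: 0.106
```

Request:
jog_arm --motion '[[[-0.001,0.0002,0],0,0.0],[[0,0,0],0,0.0],[[0,0,0],0,0.0],[[0,0,0],0,0.0],[[0,0,0],0,0.0]]'

```text
clock: 34.95
tool_pos: [607.1, 83.2, 96.5]
tool_rot: [-0.092, 0.996, 0.0, 0.001]
wrist_force: [3.2, -0.5, 5.4]
finger_gap: 0.106
```

Request:
jog_arm --motion '[[[-0.001,0.0002,0],0,0.0],[[-0.001,0.0,0],0,0.0],[[-0.001,0,0],0,0.0],[[0,0,0],0,0.0],[[0,0,0],0,0.0]]'

```text
clock: 35.45
tool_pos: [604.3, 83.0, 96.5]
tool_rot: [-0.092, 0.996, -0.0, 0.001]
wrist_force: [5.6, -3.4, 4.2]
finger_gap: 0.101
```

Request:
jog_arm --motion '[[[0,0,0],0,0.04],[[0,0,0],0,0.04],[[0,0,0.03],0,0.04],[[0,0,0.04],0,0.04],[[0,0,0],0,0.04]]'

```text
clock: 35.95
tool_pos: [605.2, 83.6, 170.2]
tool_rot: [-0.092, 0.996, 0.0, 0.003]
wrist_force: [0.2, 0.8, 0.1]
finger_gap: 0.439
```

Run:
```python
from h import *
im,mv,st=shot("wrist","w12"); print(st['tool_pos'],st['tool_rot'])
for y in (120.2,120.9): print(proj(mv,[rig2w((52+26*np.cos(t),-70+26*np.sin(t),118),(542.5,y,.1137))[0] for t in (.9,1.1,1.25)]).round(1))
cv2.imwrite("pics/w12z.png",cv2.resize(im[100:300,180:440],None,fx=3,fy=3,interpolation=cv2.INTER_CUBIC))
```

```text
[605.24167974  83.58524785 170.20332857] [-9.19264153e-02  9.95762318e-01  1.15234056e-04  2.63206209e-03]
[[306.  228.6]
 [310.  223.5]
 [312.3 219.1]]
[[306.9 228.7]
 [310.9 223.6]
 [313.2 219.3]]
```

View pics/w12z.png

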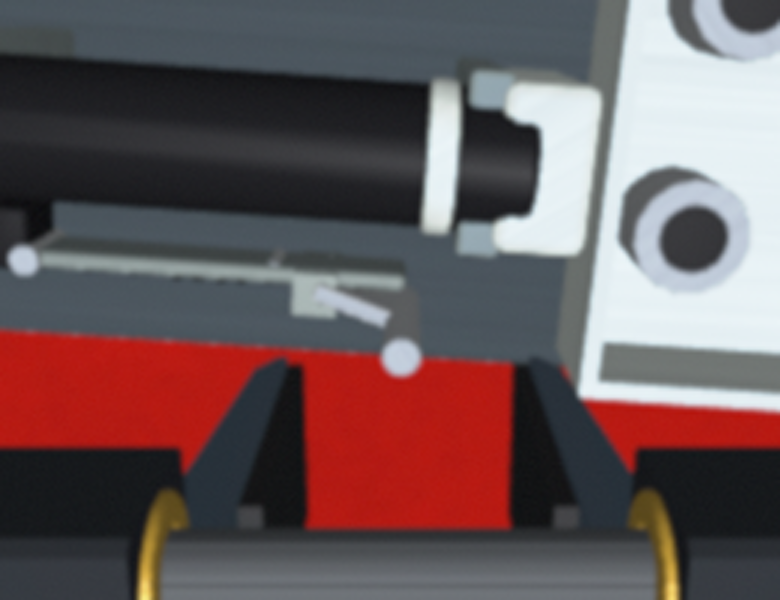

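Request:
jog_arm --motion '[[[-0.0028,-0.006,0],-8.5,0.088],[[-0.0028,-0.006,0],-8.5,0.088],[[-0.0028,-0.006,0],-8.5,0.088],[[-0.0028,-0.006,0],-8.5,0.088],[[-0.0028,-0.006,0],-8.5,0.088]]'

```text
clock: 36.5
tool_pos: [588.0, 53.0, 164.4]
tool_rot: [0.278, 0.961, -0.0, -0.001]
wrist_force: [0.3, -0.3, -0.3]
finger_gap: 0.846
```

Request:
jog_arm --motion '[[[-0.0028,-0.006,0],-8.5,0.088],[[-0.0028,-0.006,0],-8.5,0.088],[[-0.0028,-0.006,0],-8.5,0.088],[[-0.0028,-0.006,0],-8.5,0.088],[[-0.0028,-0.006,0],-8.5,0.088]]'

```text
clock: 37.0
tool_pos: [574.1, 23.0, 164.5]
tool_rot: [0.607, 0.794, -0.001, -0.001]
wrist_force: [0.5, -0.1, 0.7]
finger_gap: 0.967
```

Request:
jog_arm --motion '[[[0,0,0],-8.5,0.088],[[0,0,0],-0.5,0.088],[[0,0,0],0,0.088],[[0,0,0],0,0.088],[[0,0,0],0,0.088]]'

```text
clock: 37.5
tool_pos: [575.2, 23.2, 165.7]
tool_rot: [0.665, 0.747, -0.0, -0.0]
wrist_force: [-0.4, -0.2, -0.1]
finger_gap: 0.965
```

Run:
```python
from h import *
im,mv,st=shot("wrist","w13"); print(st['tool_pos'],st['tool_rot'], 2*np.degrees(np.arctan2(st['tool_rot'][1],st['tool_rot'][0]))-90)
print(proj(mv,rig2w([(52,-100,88),(15,-100,98),(52,-70,93),(60.2,-45.3,118),(85,10,75),(49.5,-150,88)],(542.5,120.5,.1137))).round(1))
```

```text
[575.18151009  23.24009208 165.69896883] [ 6.64750308e-01  7.47065590e-01 -1.11025941e-04 -1.41221485e-04] 6.673653274925954
[[353.  206.7]
 [308.1 210.5]
 [355.1 172.4]
 [372.8 144.4]
 [399.   65.6]
 [348.2 261.3]]
```

View pics/w13.png

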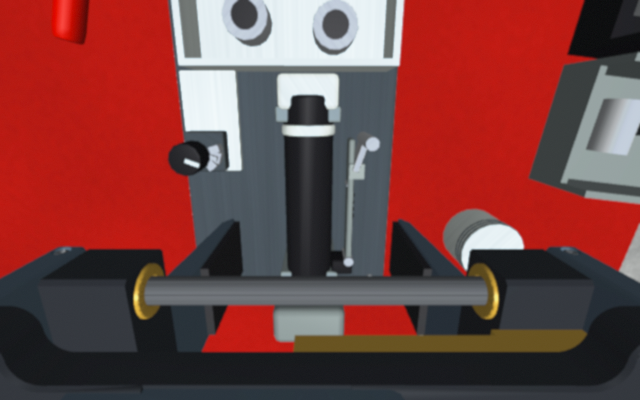

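Request:
jog_arm --motion '[[[0.002,0.0005,-0.03],0,0.088],[[0,0,-0.035],0,0.088],[[0,0,-0.02],0,0.088],[[0,0,0],0,0.088],[[0,0,0],0,0.088]]' --squeeze 25

```text
clock: 38.05
tool_pos: [577.5, 23.7, 81.3]
tool_rot: [0.665, 0.747, -0.0, -0.0]
wrist_force: [-0.4, -0.5, 0.9]
finger_gap: 0.962
```

Request:
jog_arm --motion '[[[0,0,-0.01],0,0.088],[[0,0,-0.011],0,0.088],[[0,0,0],0,0.088],[[0,0,0],0,0.088],[[0,0,0],0,0.088]]'

```text
clock: 38.55
tool_pos: [577.5, 23.7, 60.2]
tool_rot: [0.666, 0.746, 0.0, 0.0]
wrist_force: [-0.2, -0.0, -0.5]
finger_gap: 0.961
```

Run:
```python
from h import *
a=np.array([575.18,23.24,165.7, 6.64750308e-01,7.47065590e-01,-1.11e-04,-1.41e-04]); mv=view("wrist",dict(tool_pos=a[:3],tool_rot=a[3:]))
t=np.linspace(0,6.28,60); im=cv2.imread("pics/w13.png")
for z,c in ((92,(0,0,255)),(98,(0,255,0))):
    P=np.c_[469.7+13*np.cos(t),52.2+13*np.sin(t),0*t+z]; u=proj(mv,P); print(u.min(0),u.max(0))
cv2.imwrite("pics/w13z.png",cv2.resize(im[110:210,140:260],None,fx=6,fy=6,interpolation=cv2.INTER_CUBIC))
```

```text
[169.35087933 141.82615623] [202.89434028 174.99354227]
[165.82486245 142.68960487] [200.18886809 176.61681141]
```

View pics/w13z.png

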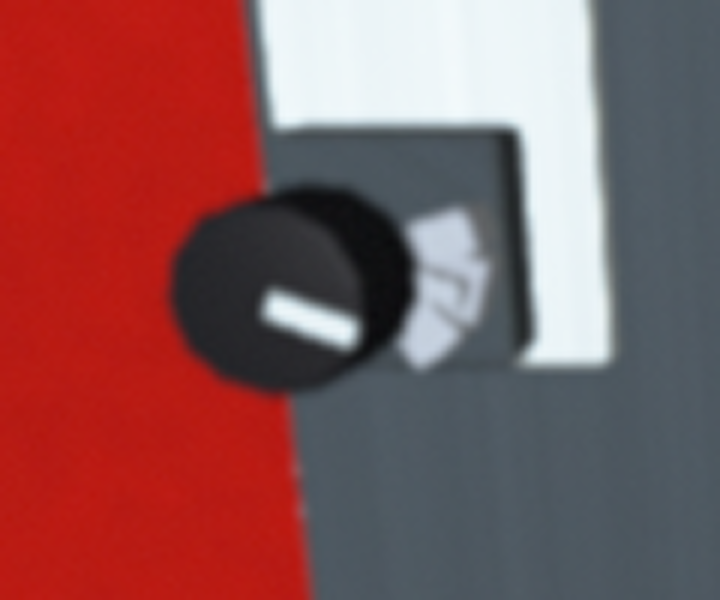

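Request:
jog_arm --motion '[[[0,0,0],0,0.06],[[0,0,0],0,0.06],[[0,0,0],0,0.06],[[0,0,0],0,0.06],[[0,0,0],0,0.06]]'

```text
clock: 39.05
tool_pos: [577.3, 23.6, 59.9]
tool_rot: [0.666, 0.746, -0.0, 0.0]
wrist_force: [-0.1, -1.0, 0.2]
finger_gap: 0.659
```

Request:
jog_arm --motion '[[[0,0,0],0,0.045],[[0,0,0],0,0.045],[[0,0,0],0,0.045],[[0,0,0],0,0.045],[[0,0,0],0,0.045]]'

```text
clock: 39.55
tool_pos: [575.6, 23.5, 59.8]
tool_rot: [0.665, 0.747, -0.001, -0.001]
wrist_force: [-11.1, -1.3, 11.9]
finger_gap: 0.58
```

Request:
jog_arm --motion '[[[-0.001,0,0],0,0.04],[[-0.001,0,0],0,0.04],[[0,0,0],0,0.04],[[0,0,0],0,0.04],[[0,0,0],0,0.04]]' --squeeze 30

```text
clock: 40.05
tool_pos: [575.6, 23.5, 60.0]
tool_rot: [0.665, 0.746, 0.0, 0.0]
wrist_force: [1.8, -3.9, -1.1]
finger_gap: 0.579
```

Run:
```python
from h import *
im,mv,st=shot("wrist","w14"); print(st['tool_pos'],st['wrist_force'],st['finger_gap']*91.2)
shot("scene","s14")
```

```text
[575.58038877  23.49022215  59.98575862] [ 1.80597118 -3.87144871 -1.07883793] 52.78684586668703
```

View pics/w14.png

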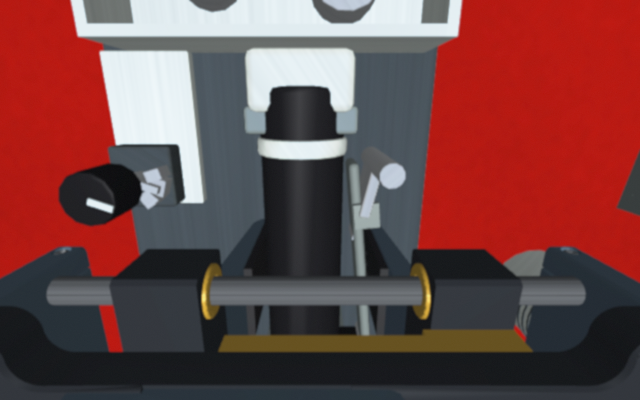

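Request:
jog_arm --motion '[[[0,0,0],0,0.03],[[0,0,0],0,0.03],[[0,0,0],0,0.03],[[0,0,0],0,0.03],[[0,0,0],0,0.03]]' --squeeze 38

```text
clock: 40.65
tool_pos: [575.5, 23.5, 60.0]
tool_rot: [0.665, 0.746, 0.0, 0.0]
wrist_force: [2.1, -4.1, -1.6]
finger_gap: 0.575
```

Request:
jog_arm --motion '[[[0,0,0],0,0.03],[[0,0,0],0,0.03],[[0,0,0],0,0.03],[[0,0,0],0,0.03],[[0,0,0],0,0.03]]'

```text
clock: 41.15
tool_pos: [575.5, 23.5, 60.0]
tool_rot: [0.665, 0.746, 0.0, 0.0]
wrist_force: [1.6, -5.0, -2.2]
finger_gap: 0.576
```

Request:
jog_arm --motion '[[[0,0,0],0,0.03],[[0,0,0],0,0.03],[[0,0,0],0,0.03],[[0,0,0],0,0.03],[[0,0,0],0,0.03]]'

```text
clock: 41.65
tool_pos: [575.5, 23.5, 60.0]
tool_rot: [0.665, 0.746, 0.0, 0.0]
wrist_force: [2.6, -4.6, -2.2]
finger_gap: 0.573
```

Request:
jog_arm --motion '[[[0,0,0],0,0.03],[[0,0,0],0,0.03],[[0,0,0],0,0.03],[[0,0,0],0,0.03],[[0,0,0],0,0.03]]'

```text
clock: 42.15
tool_pos: [575.5, 23.5, 60.0]
tool_rot: [0.665, 0.746, 0.0, 0.0]
wrist_force: [1.9, -4.5, -2.2]
finger_gap: 0.575
```

Request:
jog_arm --motion '[[[0,0,0],0,0.03],[[0,0,0],0,0.03],[[0,0,0],0,0.03],[[0,0,0],0,0.03],[[0,0,0],0,0.03]]'

```text
clock: 42.65
tool_pos: [575.5, 23.5, 59.9]
tool_rot: [0.665, 0.746, 0.0, 0.0]
wrist_force: [2.8, -5.9, -1.8]
finger_gap: 0.576
```

Request:
jog_arm --motion '[[[0,0,0],0,0.03],[[0,0,0],0,0.03],[[0,0,0],0,0.03],[[0,0,0],0,0.03],[[0,0,0],0,0.03]]'

```text
clock: 43.15
tool_pos: [575.5, 23.5, 60.0]
tool_rot: [0.665, 0.746, 0.0, 0.0]
wrist_force: [2.7, -4.0, -1.5]
finger_gap: 0.571
```

Request:
jog_arm --motion '[[[0,0,0],0,0.03],[[0,0,0],0,0.03],[[0,0,0],0,0.03],[[0,0,0],0,0.03],[[0,0,0],0,0.03]]'

```text
clock: 43.65
tool_pos: [575.5, 23.5, 59.9]
tool_rot: [0.665, 0.746, 0.0, 0.0]
wrist_force: [2.4, -4.9, -2.5]
finger_gap: 0.575
```

Request:
jog_arm --motion '[[[0,0,0],0,0.03],[[0,0,0],0,0.03],[[0,0,0],0,0.03],[[0,0,0],0,0.03],[[0,0,0],0,0.03]]'

```text
clock: 44.15
tool_pos: [575.5, 23.5, 60.0]
tool_rot: [0.665, 0.746, 0.0, 0.0]
wrist_force: [2.6, -4.7, -2.5]
finger_gap: 0.577
```

Request:
jog_arm --motion '[[[0,0,0],0,0.088],[[0,0,0],0,0.088],[[0,0,0],0,0.088],[[0,0,0],0,0.088],[[0,0,0],0,0.088]]'

```text
clock: 44.65
tool_pos: [575.1, 23.7, 59.9]
tool_rot: [0.666, 0.746, -0.0, -0.0]
wrist_force: [-0.2, 0.6, -0.6]
finger_gap: 0.956
```

Request:
jog_arm --motion '[[[0,0,0.03],0,0.088],[[0,0,0.04],0,0.088],[[0,0,0.045],0,0.08],[[0.003,0.006,0],8.5,0.06],[[0.003,0.006,0],8.5,0.04]]'

```text
clock: 45.15
tool_pos: [582.0, 35.8, 176.6]
tool_rot: [0.546, 0.838, 0.001, 0.001]
wrist_force: [-0.1, -0.8, -0.1]
finger_gap: 0.733
```

Request:
jog_arm --motion '[[[0.003,0.006,0],8.5,0.04],[[0.003,0.006,0],8.5,0.04],[[0.003,0.006,0],8.5,0.04],[[0.003,0.006,0],8.5,0.04],[[0.003,0.006,0],8.5,0.04]]'

```text
clock: 45.65
tool_pos: [596.2, 65.9, 174.8]
tool_rot: [0.205, 0.979, 0.0, -0.0]
wrist_force: [-0.4, 0.6, -0.3]
finger_gap: 0.438
```

Request:
jog_arm --motion '[[[0.003,0.006,0],8.5,0.04],[[0.003,0.006,0],8.5,0.04],[[0.003,0.006,0],8.5,0.04],[[0,0,0],8.5,0.04],[[0,0,0],0,0.04]]'

```text
clock: 46.15
tool_pos: [605.1, 83.8, 174.8]
tool_rot: [-0.089, 0.996, 0.0, -0.0]
wrist_force: [-1.0, -0.2, -0.5]
finger_gap: 0.439
```

Request:
jog_arm --motion '[[[0,0,0],0,0.04],[[0,0,0],0,0.04],[[0,0,0],0,0.04],[[0,0,0],0,0.04],[[0,0,0],0,0.04]]'

```text
clock: 46.65
tool_pos: [605.3, 83.6, 175.0]
tool_rot: [-0.087, 0.996, -0.0, 0.0]
wrist_force: [0.3, 0.8, 1.3]
finger_gap: 0.433
```

Run:
```python
from h import *
im,mv,st=shot("wrist","w15"); print(st['tool_pos'],st['tool_rot'], 2*np.degrees(np.arctan2(st['tool_rot'][1],st['tool_rot'][0]))-90)
print(proj(mv,rig2w([(60.2,-45.3,118)],(542.5,120.5,.1137))).round(1),rig2w([(60.2,-45.3,118)],(542.5,120.5,.1137)))
```

```text
[605.30183466  83.58316519 174.95720541] [-8.71208718e-02  9.96197748e-01 -1.50720631e-06  2.84351284e-05] 99.99598882961178
[[312.8 217.4]] [[607.45081515  82.32249862 118.        ]]
```

View pics/w15.png

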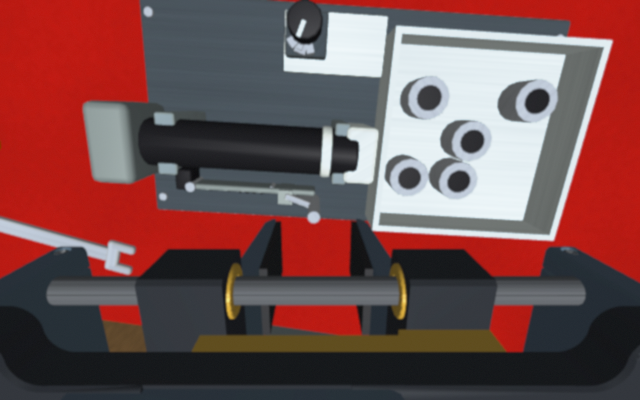

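Request:
jog_arm --motion '[[[0.002,-0.0005,-0.03],0,0.04],[[0,0,-0.035],0,0.04],[[0,0,-0.012],0,0.04],[[0,0,-0.001],0,0.04],[[0,0,0],0,0.02]]' --squeeze 15

```text
clock: 47.2
tool_pos: [607.8, 83.2, 97.8]
tool_rot: [-0.087, 0.996, -0.0, 0.0]
wrist_force: [0.9, 0.4, 0.9]
finger_gap: 0.377
```

Request:
jog_arm --motion '[[[0,0,0],0,0.0],[[0,0,0],0,0.0],[[0,0,0],0,0.0],[[0,0,0],0,0.0],[[0,0,0],0,0.0]]'

```text
clock: 47.7
tool_pos: [607.9, 82.6, 97.7]
tool_rot: [-0.088, 0.996, -0.0, 0.001]
wrist_force: [0.8, -6.5, 2.6]
finger_gap: 0.099
```

Request:
jog_arm --motion '[[[0.0031,-0.0009,0],0,0.0],[[0.003,-0.0012,0],0,0.0],[[0.0028,-0.0016,0],0,0.0],[[0.0026,-0.002,0],0,0.0],[[0.0023,-0.0022,0],0,0.0]]'

```text
clock: 48.2
tool_pos: [622.5, 76.1, 98.0]
tool_rot: [-0.087, 0.996, 0.001, 0.001]
wrist_force: [3.1, 9.6, 3.8]
finger_gap: 0.104
```

Request:
jog_arm --motion '[[[0.0021,-0.0026,0],0,0.0],[[0.0017,-0.0027,0],0,0.0],[[0.0013,-0.003,0],0,0.0],[[0.001,-0.0031,0],0,0.0],[[0.0005,-0.0032,0],0,0.0]]'

```text
clock: 48.7
tool_pos: [629.4, 61.2, 98.0]
tool_rot: [-0.087, 0.996, 0.0, 0.002]
wrist_force: [5.1, 5.0, 1.5]
finger_gap: 0.105
```

Request:
jog_arm --motion '[[[0,-0.001,0],0,0.0],[[0,-0.001,0],0,0.0],[[0,0,0],0,0.0],[[0,0,0],0,0.0],[[0,0,0],0,0.0]]'

```text
clock: 49.2
tool_pos: [629.7, 60.3, 98.2]
tool_rot: [-0.087, 0.996, 0.001, 0.002]
wrist_force: [6.6, 15.8, 0.1]
finger_gap: 0.104
```

Request:
jog_arm --motion '[[[0,0,0],0,0.04],[[0,0,0],0,0.04],[[0,0,0],0,0.04],[[0,0,0.03],0,0.04],[[0,0,0.04],0,0.04]]'

```text
clock: 49.7
tool_pos: [626.2, 58.3, 165.9]
tool_rot: [-0.087, 0.996, 0.0, -0.002]
wrist_force: [0.4, 0.2, 0.3]
finger_gap: 0.439
```

Request:
jog_arm --motion '[[[0,0,0],0,0.04],[[0,0,0],0,0.04],[[0,0,0],0,0.04],[[0,0,0],0,0.04],[[0,0,0],0,0.04]]'

```text
clock: 50.2
tool_pos: [627.2, 58.6, 165.9]
tool_rot: [-0.088, 0.996, 0.0, -0.001]
wrist_force: [-0.5, 0.2, 0.4]
finger_gap: 0.441
```

Run:
```python
from h import *
im,mv,st=shot("wrist","w16"); print(st['tool_pos'],st['tool_rot'], 2*np.degrees(np.arctan2(st['tool_rot'][1],st['tool_rot'][0]))-90)
print(proj(mv,[rig2w((52+26*np.cos(t),-70+26*np.sin(t),118),(542.5,120.5,.1137))[0] for t in (0,.06,.12)]).round(1))
cv2.imwrite("pics/w16z.png",cv2.resize(im[100:300,180:440],None,fx=3,fy=3,interpolation=cv2.INTER_CUBIC))
```

```text
[627.18040261  58.58931192 165.92717121] [-8.75205276e-02  9.96162418e-01  1.94135792e-05 -7.71189883e-04] 100.04196460737248
[[316.3 220.4]
 [318.4 220.5]
 [320.6 220.4]]
```

View pics/w16z.png

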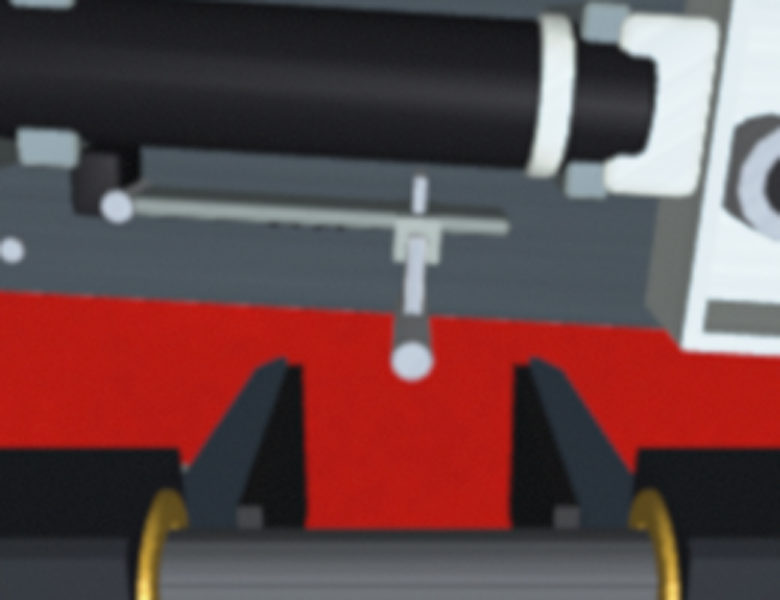

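Request:
jog_arm --motion '[[[-0.0394,-0.0016,0.01],-6,0.05],[[-0.0394,-0.0016,0],-6,0.05],[[-0.0394,-0.0016,0],-6,0.05],[[-0.0394,-0.0016,0],-5.4,0.05],[[0,0,-0.02],0,0.05]]'

```text
clock: 50.75
tool_pos: [467.3, 52.2, 158.0]
tool_rot: [0.118, 0.993, 0.0, 0.001]
wrist_force: [0.9, -0.4, -0.0]
finger_gap: 0.549
```

Request:
jog_arm --motion '[[[0,0,-0.03],0,0.05],[[0,0,0],0,0.05],[[0,0,0],0,0.05],[[0,0,0],0,0.05],[[0,0,0],0,0.05]]'

```text
clock: 51.25
tool_pos: [470.9, 52.3, 127.9]
tool_rot: [0.116, 0.993, 0.0, 0.001]
wrist_force: [-0.3, 0.9, 0.9]
finger_gap: 0.548
```

Run:
```python
from h import *
im,mv,st=shot("wrist","w17"); print(st['tool_pos'],st['tool_rot'], 2*np.degrees(np.arctan2(st['tool_rot'][1],st['tool_rot'][0]))-90)
t=np.linspace(0,6.28,60)
for z in (92,98):
    u=proj(mv,np.c_[469.8+13*np.cos(t),52.2+13*np.sin(t),0*t+z]); print(u.min(0),u.max(0))
```

```text
[470.88349857  52.28891883 127.93655934] [1.16292190e-01 9.93214776e-01 1.20187406e-04 7.21762288e-04] 76.64367200706263
[296.07811531 206.17529143] [333.19118912 240.9233883 ]
[295.56601918 208.92035549] [333.67535062 244.49269491]
```

View pics/w17.png

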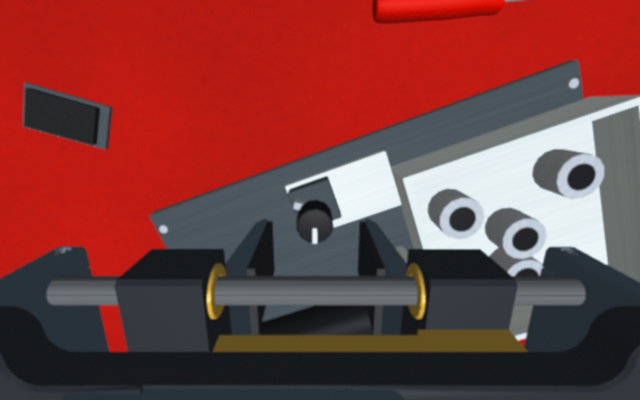

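Request:
jog_arm --motion '[[[-0.001,0,-0.03],0,0.05],[[0,0,-0.02],0,0.05],[[0,0,-0.006],0,0.05],[[0,0,0],0,0.05],[[0,0,0],0,0.03]]' --squeeze 40

```text
clock: 51.8
tool_pos: [469.7, 52.3, 71.8]
tool_rot: [0.116, 0.993, 0.0, 0.0]
wrist_force: [0.2, 0.3, 0.4]
finger_gap: 0.488
```

Request:
jog_arm --motion '[[[0,0,0],0,0.0],[[0,0,0],0,0.0],[[0,0,0],0,0.0],[[0,0,0],0,0.0],[[0,0,0],0,0.0]]'

```text
clock: 52.3
tool_pos: [469.4, 52.0, 71.5]
tool_rot: [0.116, 0.993, -0.0, 0.0]
wrist_force: [-1.1, -4.2, 6.5]
finger_gap: 0.274
```

Request:
jog_arm --motion '[[[0,0,0.002],0,0.0],[[0,0,0.002],0,0.0],[[0,0,0.0025],0,0.0],[[0,0,0],0,0.0],[[0,0,0],0,0.0]]'

```text
clock: 52.8
tool_pos: [469.3, 52.0, 77.5]
tool_rot: [0.116, 0.993, -0.0, 0.0]
wrist_force: [4.4, -4.5, -10.1]
finger_gap: 0.274
```

Request:
jog_arm --motion '[[[0,0,0.0005],-7,0.0],[[0,0,0],-7,0.0],[[0,0,0],-7,0.0],[[0,0,0],-7,0.0],[[0,0,0],-7,0.0]]'

```text
clock: 53.3
tool_pos: [469.6, 52.2, 78.0]
tool_rot: [0.412, 0.911, 0.0, 0.001]
wrist_force: [5.6, -1.3, -10.4]
finger_gap: 0.275
```

Request:
jog_arm --motion '[[[0,0,0],-7,0.0],[[0,0,0],-7,0.0],[[0,0,0],-7,0.0],[[0,0,0],-7,0.0],[[0,0,0],-7,0.0]]'

```text
clock: 53.8
tool_pos: [469.9, 52.2, 78.2]
tool_rot: [0.667, 0.745, 0.001, 0.001]
wrist_force: [5.3, -1.3, -9.2]
finger_gap: 0.271
```

Run:
```python
from h import *
s=get_state(); print(s['tool_pos'],s['wrist_force'],s['ft_torque'],s['finger_gap'], 2*np.degrees(np.arctan2(s['tool_rot'][1],s['tool_rot'][0]))-90)
```

```text
[469.90499444  52.22932686  78.15035558] [ 5.29370206 -1.27223324 -9.17503279] [-0.23071018 -1.34622983 -0.02619068] 0.27140896933018166 6.356688296069947
```

Angle is back at home (6.4°). Lower 12 mm.

Request:
jog_arm --motion '[[[0,0,-0.003],0,0.0],[[0,0,-0.003],0,0.0],[[0,0,-0.003],0,0.0],[[0,0,-0.003],0,0.0],[[0,0,0],0,0.0]]'

```text
clock: 54.3
tool_pos: [469.9, 52.2, 66.1]
tool_rot: [0.664, 0.747, 0.001, 0.001]
wrist_force: [5.6, -1.8, -5.1]
finger_gap: 0.276
```

Run:
```python
from h import *
s=get_state(); print(s['tool_pos'],s['wrist_force'],s['ft_torque'],s['finger_gap'], 2*np.degrees(np.arctan2(s['tool_rot'][1],s['tool_rot'][0]))-90)
```

```text
[469.94601192  52.22585205  66.11686131] [ 5.63332177 -1.82139726 -5.10360763] [-0.23630252 -1.26369443  0.06501838] 0.2762555757374056 6.735065390991011
```

Request:
jog_arm --motion '[[[0,0,-0.0005],0,0.0],[[0,0,0],0,0.05],[[0,0,0],0,0.05],[[0,0,0],0,0.05],[[0,0,0],0,0.05]]'

```text
clock: 54.8
tool_pos: [468.9, 52.3, 65.4]
tool_rot: [0.665, 0.747, -0.0, -0.0]
wrist_force: [-0.5, -0.3, -0.3]
finger_gap: 0.546
```

Request:
jog_arm --motion '[[[0,0,0.03],0,0.05],[[0,0,0.04],0,0.05],[[0.02,-0.03,0.04],0,0.05],[[0.02,-0.03,0.02],0,0.05],[[0.0,0,0],0,0.05]]'

```text
clock: 55.3
tool_pos: [511.2, -7.9, 196.1]
tool_rot: [0.666, 0.746, 0.002, 0.003]
wrist_force: [-0.3, -0.9, 0.4]
finger_gap: 0.549
```

Request:
jog_arm --motion '[[[0.02,-0.03,0],0,0.05],[[0.02,0,0],0,0.05],[[0.02,0,0],0,0.05],[[0,0,0],0,0.05],[[0,0,0],0,0.05]]'

```text
clock: 55.8
tool_pos: [566.9, -35.3, 191.8]
tool_rot: [0.665, 0.747, -0.0, -0.001]
wrist_force: [-0.1, 0.7, -1.0]
finger_gap: 0.547
```

Run:
```python
from h import *
im,mv,st=shot("wrist","w18"); print(st['tool_pos'],st['tool_rot'])
t=np.linspace(0,6.28,60)
for z in (92,98,101):
    u=proj(mv,np.c_[469.8+13*np.cos(t),52.2+13*np.sin(t),0*t+z]); print(z,(u.min(0)+u.max(0))/2,u.min(0),u.max(0))
rig=(542.5,120.5,.1137); print(proj(mv,rig2w([(78,-70,118),(85,10,75),(-85,10,75),(49.5,-150,88)],rig)).round(1))
cv2.imwrite("pics/w18z.png",cv2.resize(im[30:270,190:450],None,fx=2.9,fy=2.5,interpolation=cv2.INTER_CUBIC))
shot("scene","s18");shot("top","t18")
```

```text
[566.89147091 -35.30424136 191.78948989] [ 6.64833784e-01  7.46990926e-01 -4.44008925e-04 -6.31697652e-04]
92 [209.55031095  82.97288362] [193.4289707   65.90690851] [225.67165121 100.03885873]
98 [207.08559629  82.42044881] [190.58785409  64.95106499] [223.58333849  99.88983262]
101 [205.8099246   82.13441412] [189.11731284  64.45608991] [222.50253636  99.81273833]
[[413.3  96. ]
 [414.9  -7.5]
 [202.1  -7.8]
 [363.9 190.3]]
```

View pics/w18.png

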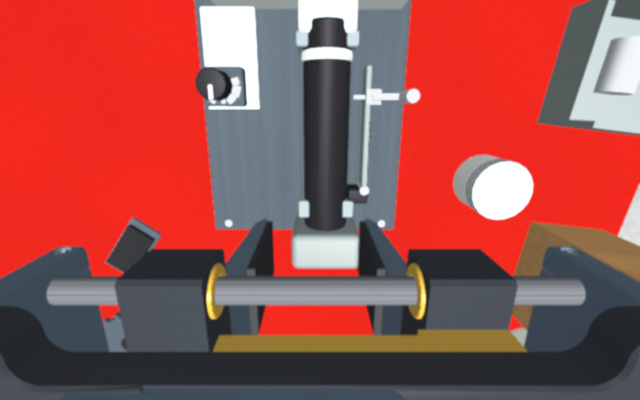

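View pics/w18z.png

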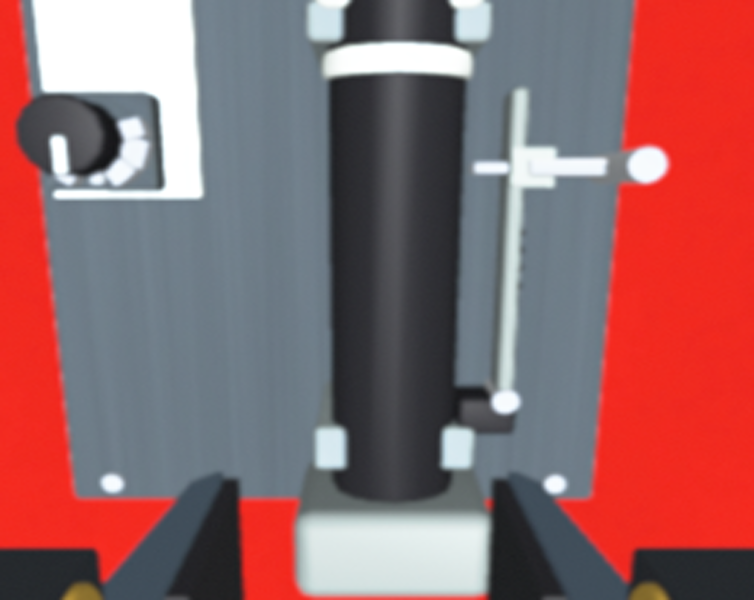

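View pics/t18.png

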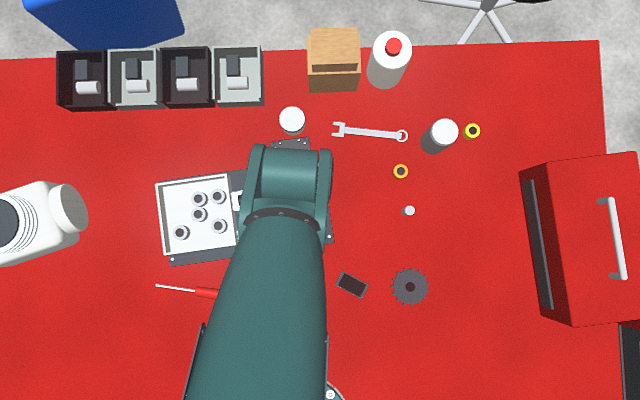

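View pics/s18.png

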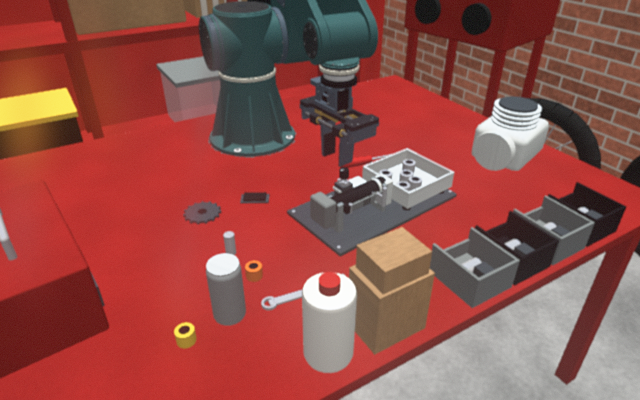

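Run:
```python
from workcell import *
s=get_state(); print(s['clock'],s['wrist_force'],s['finger_gap']); print(sign_off())
```

```text
55.95 [0.7767875  0.77179372 0.73842989] 0.5488168476680579
the job is handed in; nothing more can be done
None
```

The job is done and handed in at about 56 s of the 210 s limit. The sign-off itself reported no verdict.

- **Spacers:** All five steel spacers are in the tub, placed while it was still pinned. The last top picture shows five in the tub and no steel spacer left on the bench. One spacer moved a few centimetres inside the tub during the run, while the gripper was away from it. The bystanders and the orange and yellow look-alikes are where they were.
- **Plunger up:** I lifted the knob about 12 mm, turned it 70° (1.22 rad), and set it down about 6 mm up. The indicator line on the knob confirmed the turn. The height reading from a single picture was ambiguous (about 3 mm up). The pull force and a later comparison with the home position both fit 6 mm, in the rest notch.
- **Tool run:** I pushed the lock-off lever fully forward and confirmed it in the picture. I then held the paddle squeezed for about 4.5 s. The gap stayed at 52–53 mm at every half-second check, and gripping harder did not change it, so the paddle was at its stop. A slackening between those checks would not have shown.
- **Reset:** I released the paddle and brought the lever back to its stop, with 16 N felt there. In the picture the lever reads within about 0.02 rad of fully back. I turned the plunger back to 0 and let it down to its original height. The last wrist picture agrees with home, to about 2 pixels.

At hand-in the arm was clear of everything, with wrist force under 1 N on each axis.

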